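# Hang a rinse basket on its drip hook over the drip tray

## Robot

A 6-joint arm with a two-finger parallel gripper is mounted at the origin on the work surface. World frame = base frame: x ahead of the robot, y to its left, z up, the work surface at z = 0. Lengths are in mm, angles in rad, forces in N, time in s.
With the tool pointing down it reaches from about 350 to 975 mm from the base axis. Payload 4.9 kg.
Tool frame: the origin (TCP) lies at the very end of the fingers, on their centre line; the grasp point (between the pads) lies 19 mm behind it (robot.hold_point_z is the distance from the TCP to the grasp point, in mm); z points along the fingers, y is the line along which they close (so a half turn about z gives the same grasp; the last joint's range is limited). The gripper opens to 85 mm and grips with 20 to 120 N. Pads are 22 mm wide; open, the fingers measure 114 mm over their backs; the gripper's body (76 mm by 85 mm) begins 54 mm behind the grasp point. The pads swing forward as they close: fully open they stand 13 mm farther back than shut.
Start: joints at [-1.24, 0.053, 1.613, -0, 1.476, -0.119], TCP at [271.733, -562.816, 197.604] pointing down, gripper open.
Joint ranges: [-3.01, 3.01], [-1.01, 2.22], [0.06, 2.58], [-1.02, 4.17], [0.09, 2.62], [-3.14, 3.14]. Speed limits (rad/s): [2.57, 2.57, 3.14, 3.14, 3.14, 3.14].

## Interface

Orientations are given as a rotation vector (axis times angle).
In Python, from bench import robot gives the robot as it stands. The module is installed in compiled form; this text tells all that it offers.
- The arm moves only by the tool arm_command, never from a script. Its argument "moves" is one flat list of numbers, 7 for each row, row after row: the shift along the tool's x, y, z in m, then the turn, a rotation vector about the tool's x, y, z in rad, then the finger opening in m, from 0 to 0.0854. In form: [tx, ty, tz, rx, ry, rz, hand, tx, ty, tz, rx, ry, rz, hand, ...]. A call has 1 to 12 rows; each row shifts and turns the commanded pose from where the row before left it, along the tool's axes as they then stand; what a row does not reach is not made up. A row lasts 1/12 s, in which the tool goes at most 41.7 mm and 7.16 degrees, less where a joint would pass 70% of its speed; a pose out of reach is approached as far as the arm can. A call with a gripper value outside its range is refused whole. The fingers move at their own pace and stop on an object; "squeeze" is the grip in N (left out, the last holds). Time passes only in rows, so rows that do not move let the fingers close. It gives the time, the measured TCP pose, the force, the opening and the grip force at its end, in the units of the state.
- robot.sense(): the state, without advancing time (a new reading comes with each control period).
- robot.snapshot(name): name is "side" or "top"; returns the picture (384x512x3 uint8, blue, green, red); there is no depth.
- robot.camera_info(name): a dict with "camera_matrix" (3x3 intrinsics, pixels), "rvec" (rotation vector, rad) and "tvec" (3), from world to camera coordinates, as OpenCV has them. Camera axes: x right, y down, z forward; pixel columns grow to the right and rows downward; lengths in mm; the calibration is good to about 2 mm. A picture is of the moment at which its call begins. camera_info takes no time and is no camera call.
- robot.hand_in(): hands the job in; it is judged then, once.
The state is a dict: "t": time; "q": joint angles; "qvel": joint speeds; "joint_torque": joint torques, N m; "position": TCP position; "ee_rot": TCP orientation; "wrist_force": force on the tool from outside, world axes, zero at the start; "torque": the same for the moment, N m; "width": finger opening in mm; "grasp_force": force on a finger pad.
Only numpy, scipy, OpenCV 4.12 (cv2) and the standard library are available. Lean on these libraries where they do the work, as an engineer would, in place of code of your own. Each camera call takes 0.05 s, during which the arm holds its last target. There are 200 camera calls.

## Task

Put the drip tray flat on the bench with its middle under the hook of the drip stand. Then hang the rinse basket on the hook: bring its stem in through the open side of the fork, let the collar down behind the upturned tips so that it hangs freely over the tray, and let go. Leave the jar, the tip box and the bottle where they are.

Things in the scene. Friction and masses are not known exactly. Their poses are not given: they have to be found in the camera images.
- stand: Drip stand, fixed to the bench. Origin on the bench top, plumb below the hook's seat; z up. Foot 110 x 40 x 16 mm centred at y = -110 mm, round post 18 mm thick and 360 mm tall at y = -110 mm. A 9 mm bar runs from it along +y to the hook, a level two-pronged steel fork whose mouth opens to the stand's own +y. Below the hook is bare bench.
- hook_seat (a point): Centre of the seat, level with the top of the prongs, 205 mm above the bench; axes as the stand's. Prongs: 9 mm round bar along y, centred at x = -12.5 and +12.5 mm (gap 16 mm); closed end: cross bar centred at y = -12 mm; open end: prongs turn up at y = +23 mm, tips 10 mm above the seat. A hung basket's collar point lies here, with 3 mm of play in x and y.
- light_bar (a point): Middle of the underside of the stand's white light bar, 330 mm above the bench; the bar is 30 (x) x 150 (y) x 24 mm and overhangs the hook (x -5 to +25 mm, y -115 to +35 mm in the stand's frame). It keeps a gripper from coming straight down: lean the gripper's body 25 to 45 degrees back towards the stand's -x side.
- basket: Round rinse basket of perforated steel, standing on the bench, symmetric about its z axis. Origin at the centre of its underside, z up. Basket 76 mm diameter at the rim, 50 mm tall, open-topped; a central stem 10 mm in diameter rises to a steel collar (38 mm diameter, from z = 125 to 131 mm); above that a plain grey cylindrical grip 22 mm in diameter from z = 131 to 195 mm, its top. About 0.25 kg, centre of mass low.
- basket_collar (a point): On the basket's axis at the underside of the collar, 125 mm above the basket's underside. This underside rests on the prongs when hung.
- drip_tray: Loose grey plastic drip tray, 150 (x) x 130 (y) x 22 mm, walls 4 mm, open-topped. Origin at the centre of its underside, z up. An upright grey tab stands outside its -x edge. About 0.3 kg; slides easily on the bench.
- tray_tab (a point): Middle of the top edge of the tray's upright tab: x = -80 mm, y = 0, z = 62 mm in the tray's frame. The tab is 10 mm thick (along the tray's x), 50 mm wide (y) and reaches from z = 2 to 62 mm; the tray's rim is at 22 mm. It can be pinched from above across its thickness.
- specimen_jar: Bystander: closed jar with white lid, 60 mm diameter, 85 mm tall. Origin at the centre of its underside.
- tip_box: Bystander: closed pipette-tip box, 120 x 85 x 70 mm. Origin at the centre of its underside.
- reagent_bottle: Bystander: bottle with a cap, 64 mm diameter, 150 mm tall. Origin at the centre of its underside.
Things that resemble listed ones, but are neither listed nor needed, are in the scene too. There is more than one size of the drip_tray; the job needs the larger. Leave any purple look-alike of the basket alone.

How it is judged:
By the outcome, as a careful person would: the job done as asked, in the order asked, and still so for the second after the job is handed in, with the robot touching nothing.
It also fails if it takes over 59 s, if anything falls off the work surface, if the arm or the gripper's body presses on something with over 40 N, if the wrist force passes 120 N, or if a joint passes its speed limit or range.

## Working session

There is one attempt and no reset: what is moved stays moved. The work goes in short steps, Python scripts to look and compute and a tool call to move; the robot and the scene stay as the last step left them, time stands still between calls to the robot, and variables do not carry over. Pictures are saved under pics/ and viewed, at most 10 in all, crops included, and the job is handed in when it is done.

Besides the shell and the picture viewer there is one more tool, called after "Emit:" by a JSON object that holds its "op" and its "data". arm_command: Moves the arm, as the interface text tells. Its arguments: {"type":"object","properties":{"moves":{"type":"array"},"squeeze":{"type":"number"}},"required":["moves"]}

```bash
mkdir -p pics && python3 - <<'E'
from bench import robot
import cv2
for n in("side","top"):
    im=robot.snapshot(n); cv2.imwrite(f"pics/{n}0.png",im)
    c=robot.camera_info(n); print(n,c)
s=robot.sense();print(s['t'],s['position'],s['ee_rot'],s['width'],robot.hold_point_z)
E
```

```text
side {'camera_matrix': array([[411.17314188,   0.        , 250.51848355],
       [  0.        , 411.17314188, 190.95717545],
       [  0.        ,   0.        ,   1.        ]]), 'rvec': array([ 0.92309663, -2.61595846,  0.93989183]), 'tvec': array([ 464.79831077,  398.02658788, 1259.22946952])}
top {'camera_matrix': array([[381.93498403,   0.        , 259.86804781],
       [  0.        , 381.93498403, 192.03793008],
       [  0.        ,   0.        ,   1.        ]]), 'rvec': array([ 2.16312022, -2.11641236,  0.1774627 ]), 'tvec': array([  10.41953212,  588.37746383, 1552.01599116])}
0.1 [ 271.55036666 -562.23528064  196.48962684] [-3.06067111e+00 -7.00212187e-01  2.93589329e-04] 85.36168082248061 18.700000000000003
```

View pics/side0.png

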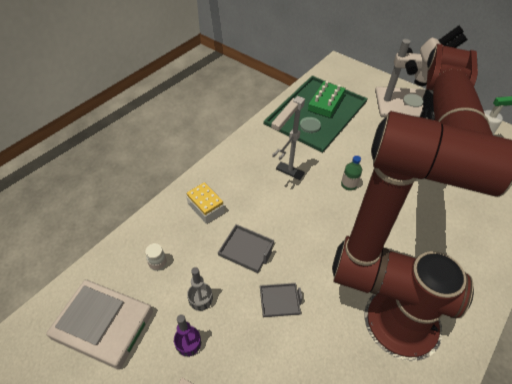

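View pics/top0.png

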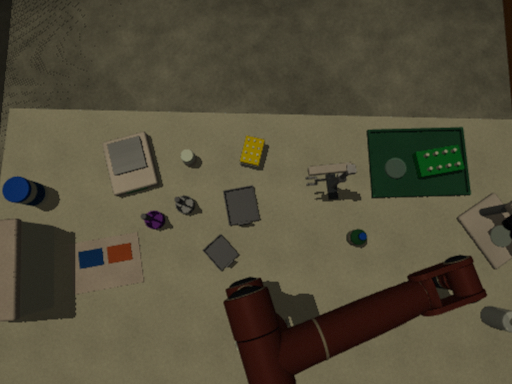

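Candidates: trays at top (242,206), the larger, and (222,253), the smaller. Baskets at top (185,205), grey steel, and (153,220), the purple look-alike. The larger tray and the grey basket fit the description, and I'm confirming both in an enlarged crop.

```bash
python3 - <<'E'
import cv2,numpy as np
t=cv2.imread('pics/top0.png');s=cv2.imread('pics/side0.png')
f=lambda im,x,y,w,h,W,H:cv2.convertScaleAbs(cv2.resize(im[y:y+h,x:x+w],(W,H),interpolation=cv2.INTER_CUBIC),alpha=1.5)
a=f(t,130,150,140,130,420,390); 
b=f(t,295,150,75,60,375,300)
c=f(s,235,80,75,110,375,550)[:300] if 0 else f(s,240,90,75,60*1+36,234,300)
d=f(s,170,220,140,140,300,300)
o=np.zeros((600,800,3),np.uint8)
o[:390,:420]=a;o[:300,422:797]=b;o[300:600,422:656]=c
o[392:600,0:208]=cv2.resize(d,(208,208))
cv2.imwrite('pics/crop1.png',o)
E
```

```text
(no output)
```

View pics/crop1.png

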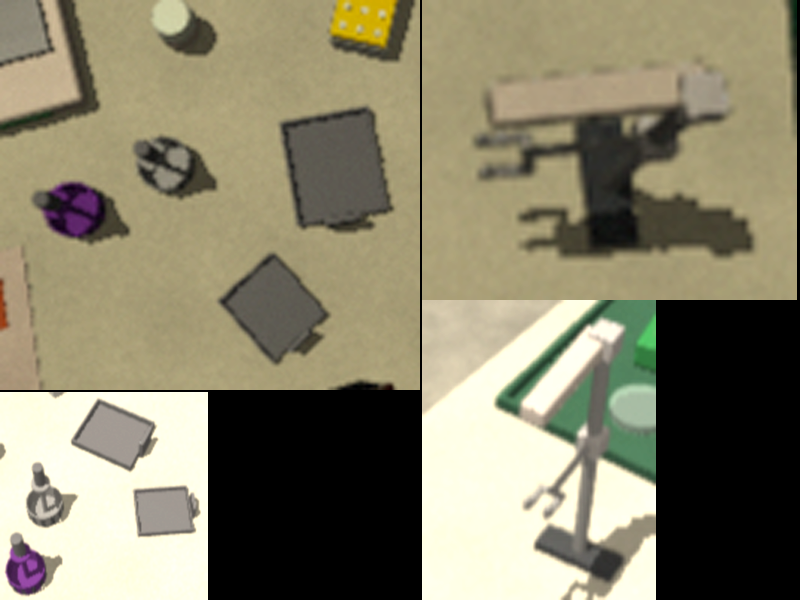

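```bash
cat > h.py <<'E'
import numpy as np,cv2
from bench import robot
from scipy.optimize import least_squares
from scipy.spatial.transform import Rotation as R
CI={n:robot.camera_info(n) for n in("side","top")}
def proj(n,P):
    c=CI[n];return cv2.projectPoints(np.asarray(P,float).reshape(-1,3),c['rvec'],c['tvec'],c['camera_matrix'],None)[0][:,0]
def back(n,uv,z):
    c=CI[n];Rm=cv2.Rodrigues(c['rvec'])[0];C=-Rm.T@c['tvec']
    d=Rm.T@np.linalg.solve(c['camera_matrix'],[*uv,1]);return C+d*(z-C[2])/d[2]
def place(p,P):
    c,s=np.cos(p[2]),np.sin(p[2]);P=np.asarray(P,float)
    return np.c_[p[0]+c*P[:,0]-s*P[:,1],p[1]+s*P[:,0]+c*P[:,1],P[:,2]]
def fit(obs,p0):
    def r(p): return np.concatenate([(proj(n,place(p,[X]))[0]-uv) for n,X,uv in obs])
    o=least_squares(r,p0,x_scale=[10,10,.1],loss='soft_l1');return o.x,r(o.x).reshape(-1,2).round(1)
E
python3 - <<'E'
from h import *
A=lambda x,y:(130+x/3,150+y/3); B=lambda x,y:(295+(x-422)/5,150+y/5); C=lambda x,y:(240+(x-422)/3.12,90+(y-300)/3.125)
T=[("top",(75,65,22),None)]
cs=[A(282,124),A(372,108),A(391,210),A(302,227)]
print([back("top",c,22).round() for c in cs])
# tray: tab on lower side (-x): upper-left corner
tr=[("top",X,uv) for X,uv in zip([(75,65,22),(75,-65,22),(-75,-65,22),(-75,65,22)],cs)]
c0=np.mean([back("top",c,22) for c in cs],0)
for yw in(0,1.57,3.14,-1.57): print('tray',yw,*fit(tr,[c0[0],c0[1],yw]))
print('basket', back("top",A(142,150),195),back("top",A(170,166),25),'side',back("side",(196,271),195),back("side",(200,297),25))
st=[("top",(12.5,23,215),B(480,140)),("top",(-12.5,23,215),B(482,172)),("top",(0,-12,205),B(528,156)),("top",(25,35,354),B(487,90)),("top",(-5,35,354),B(492,122)),
("top",(-55,-90,16),B(590,247)),("top",(-55,-130,16),B(638,247)),("side",(0,-110,16),C(580,553)),("side",(10,35,330),C(533,419)),("side",(0,23,215),C(538,509))]
for yw in(0,1.57,3.14,-1.57):print('stand',yw,*fit(st,[*back("top",(310,181),205)[:2],yw]))
E
```

```text
[array([592., 176.,  22.]), array([618.,  49.,  22.]), array([473.,  19.,  22.]), array([447., 143.,  22.])]
tray 0 [5.32303172e+02 9.64449925e+01 2.11281886e-01] [[ 0.  -0.1]
 [ 0.  -0.4]
 [ 0.4  0.1]
 [-0.4  0.3]]
tray 1.57 [5.32303172e+02 9.64449925e+01 2.11281882e-01] [[ 0.  -0.1]
 [ 0.  -0.4]
 [ 0.4  0.1]
 [-0.4  0.3]]
tray 3.14 [5.32303172e+02 9.64449924e+01 2.11281886e-01] [[ 0.  -0.1]
 [ 0.  -0.4]
 [ 0.4  0.1]
 [-0.4  0.3]]
tray -1.57 [5.32303172e+02 9.64449924e+01 2.11281888e-01] [[ 0.  -0.1]
 [ 0.  -0.4]
 [ 0.4  0.1]
 [-0.4  0.3]]
basket [526.63488799 334.77620323 195.        ] [527.93280919 330.63476615  25.        ] side [521.6268571  337.99277584 195.        ] [525.14599424 338.74947077  25.        ]
stand 0 [ 6.07530719e+02 -1.75659347e+02  1.18174949e-01] [[ 0.1  0.3]
 [ 0.4  0.4]
 [-0.3 -0. ]
 [-0.1 -0.9]
 [-0.   1.3]
 [ 0.3  1. ]
 [-0.   0.1]
 [-0.2 -1.8]
 [-1.   1.9]
 [-0.2 -2.7]]
stand 1.57 [ 6.07530719e+02 -1.75659347e+02  1.18174975e-01] [[ 0.1  0.3]
 [ 0.4  0.4]
 [-0.3 -0. ]
 [-0.1 -0.9]
 [-0.   1.3]
 [ 0.3  1. ]
 [-0.   0.1]
 [-0.2 -1.8]
 [-1.   1.9]
 [-0.2 -2.7]]
stand 3.14 [ 607.53071886 -175.65934663    6.40136027] [[ 0.1  0.3]
 [ 0.4  0.4]
 [-0.3 -0. ]
 [-0.1 -0.9]
 [-0.   1.3]
 [ 0.3  1. ]
 [-0.   0.1]
 [-0.2 -1.8]
 [-1.   1.9]
 [-0.2 -2.7]]
stand -1.57 [ 6.07530719e+02 -1.75659347e+02  1.18174950e-01] [[ 0.1  0.3]
 [ 0.4  0.4]
 [-0.3 -0. ]
 [-0.1 -0.9]
 [-0.   1.3]
 [ 0.3  1. ]
 [-0.   0.1]
 [-0.2 -1.8]
 [-1.   1.9]
 [-0.2 -2.7]]
```

The crop confirms it. The larger tray has top-view corners at about (224,191), (254,186), (260,220), (231,226), with its tab at the bottom side (246,224). Its size measures 148 x 130 mm, as it must. The steel basket is at (186,205), its grip top at (177,200); the purple one is left alone. The fork opens to image left at (306,181).

Tray first: I work out the move to the tab.

```bash
cat >> h.py <<'E'
def Rt(az,lean):  # tool z leans 'lean' from down towards azimuth az; tool y horizontal
    z=np.array([np.sin(lean)*np.cos(az),np.sin(lean)*np.sin(az),-np.cos(lean)]);y=np.array([-np.sin(az),np.cos(az),0])
    return np.c_[np.cross(y,z),y,z]
def delta(pos,Rg,turn_first=True,s=None):
    s=s or robot.sense();R0=R.from_rotvec(s['ee_rot']).as_matrix()
    best=min((Rg,Rg@np.diag([-1,-1,1])),key=lambda G:np.linalg.norm(R.from_matrix(R0.T@G).as_rotvec()))
    rv=R.from_matrix(R0.T@best).as_rotvec();F=best if turn_first else R0
    d=F.T@(np.array(pos)-s['position'])
    print('turn',rv.round(4),'shift(mm)',d.round(1),'| pos',s['position'].round(1),'q',s['q'].round(2),'t',s['t'],'yaxis',R0[:,1].round(2))
def say():
    s=robot.sense();print('t',s['t'],s['position'].round(1),'F',s['wrist_force'].round(1),'w',s['width'],'g',s['grasp_force'])
E
python3 - <<'E'
from h import *
tab=place([532.3,96.4,.2113],[(-80,0,62)])[0];print(tab)
delta([tab[0],tab[1],120],Rt(.2113-np.pi/2,0))
print('bottle',back("top",(361,236),150),'tray2',back("top",(222,253),20))
E
```

```text
[454.07927276  79.62150692  62.        ]
turn [-0.0014 -0.0014 -1.3323] shift(mm) [589.3 313.1  76.5] | pos [ 271.6 -562.2  196.5] q [-1.24  0.05  1.61  0.    1.48 -0.12] t 0.1 yaxis [ 0.43 -0.9  -0.  ]
bottle [ 408.64577183 -369.34956507  150.        ] tray2 [332.69999662 174.8268875   20.        ]
```

```bash
cat >> h.py <<'E'
def arc(pos,Rg,n):  # n equal rows (same tool-frame shift and turn) leading to the pose
    s=robot.sense();R0=R.from_rotvec(s['ee_rot']).as_matrix()
    best=min((Rg,Rg@np.diag([-1,-1,1])),key=lambda G:np.linalg.norm(R.from_matrix(R0.T@G).as_rotvec()))
    rv=R.from_matrix(R0.T@best).as_rotvec()/n
    M=sum(R0@R.from_rotvec(rv*i).as_matrix() for i in range(n))
    d=np.linalg.solve(M,np.array(pos)-s['position'])
    print('rows',n,'shift mm',d.round(2),'turn',rv.round(4))
E
python3 - <<'E'
from h import *
arc([454.1,79.6,120],Rt(.2113-np.pi/2,0),20)
E
```

```text
rows 20 shift mm [35.16 -7.53  3.84] turn [-0.0001 -0.0001 -0.0666]
```

Emit:
{"op": "arm_command", "data": {"moves": [0.0352,-0.0075,0,0,0,-0.0666,0.05,0.0352,-0.0075,0,0,0,-0.0666,0.05,0.0352,-0.0075,0,0,0,-0.0666,0.05,0.0352,-0.0075,0,0,0,-0.0666,0.05,0.0352,-0.0075,0,0,0,-0.0666,0.05,0.0352,-0.0075,0,0,0,-0.0666,0.05,0.0352,-0.0075,0,0,0,-0.0666,0.05,0.0352,-0.0075,0,0,0,-0.0666,0.05,0.0352,-0.0075,0,0,0,-0.0666,0.05,0.0352,-0.0075,0,0,0,-0.0666,0.05,0.0352,-0.0075,0,0,0,-0.0666,0.05,0.0352,-0.0075,0,0,0,-0.0666,0.05]}}

```text
t: 1.1
position: [489.8, -201.3, 197.1]
ee_rot: [-2.545, -1.841, 0.0]
wrist_force: [1.1, -0.5, -0.9]
width: 49.8
grasp_force: 0.0
```

Emit:
{"op": "arm_command", "data": {"moves": [0.0352,-0.0075,0.0096,0,0,-0.0666,0.05,0.0352,-0.0075,0.0096,0,0,-0.0666,0.05,0.0352,-0.0075,0.0096,0,0,-0.0666,0.05,0.0352,-0.0075,0.0096,0,0,-0.0666,0.05,0.0352,-0.0075,0.0096,0,0,-0.0666,0.05,0.0352,-0.0075,0.0096,0,0,-0.0666,0.05,0.0352,-0.0075,0.0096,0,0,-0.0666,0.05,0.0352,-0.0075,0.0096,0,0,-0.0666,0.05,0,0,0,0,0,0,0.05,0,0,0,0,0,0,0.05]}}

```text
t: 1.93
position: [453.9, 80.6, 119.6]
ee_rot: [-1.97, -2.445, 0.002]
wrist_force: [-0.5, 0.8, -0.2]
width: 49.7
grasp_force: 0.0
```

```bash
python3 - <<'E'
from h import *
delta([454.1,79.6,41],Rt(.2113-np.pi/2,0));say()
t=robot.snapshot("top");s=robot.snapshot("side")
f=lambda im,x,y,w,h,W,H:cv2.convertScaleAbs(cv2.resize(im[y:y+h,x:x+w],(W,H),interpolation=cv2.INTER_CUBIC),alpha=1.5)
print(proj("top",[454,79.6,62]),proj("side",[454,79.6,62]))
cv2.imwrite("pics/c2.png",np.hstack([f(t,190,160,100,100,400,400),f(s,200,200,100,100,400,400)]))
E
```

```text
turn [-0.0021 -0.0001  0.0029] shift(mm) [-1.1  0.  78.6] | pos [453.9  80.6 119.6] q [ 0.01 -0.29  2.06 -0.    1.38 -0.2 ] t 1.9333 yaxis [ 0.98  0.21 -0.  ]
t 1.9333 [453.9  80.6 119.6] F [-0.5  0.8 -0.2] w 49.72049058775181 g 0.0
[[245.43209649 223.47298623]] [[269.19251279 247.25980724]]
```

View pics/c2.png

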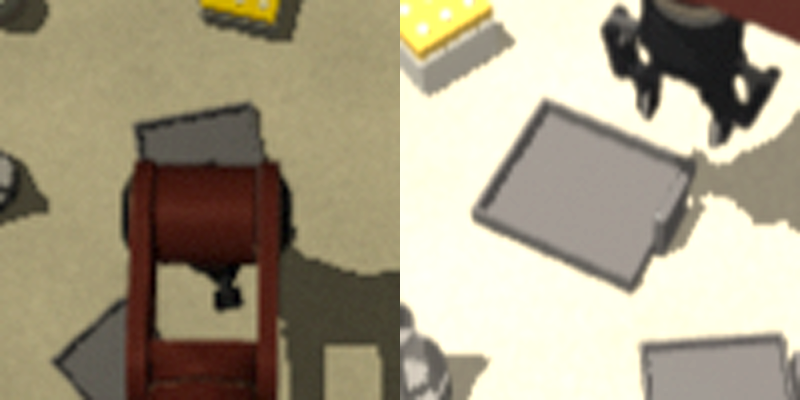

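The tray's tab shows at side crop (675,190), i.e. pixel (268.7,247.5), which matches the prediction. The fingers straddle it from above, so I descend and pinch.

Emit:
{"op": "arm_command", "data": {"moves": [-0.001,0,0.03,0,0,0,0.05,0,0,0.03,0,0,0,0.05,0,0,0.027,0,0,0,0.05,0,0,0,0,0,0,0,0,0,0,0,0,0,0,0,0,0,0,0,0,0,0,0,0,0,0,0,0,0,0,0,0,0,0,0,0,0,0,0,0,0,0], "squeeze": 70}}

```text
t: 2.78
position: [456.9, 78.3, 35.6]
ee_rot: [1.974, 2.441, 0.003]
wrist_force: [-0.9, -0.5, 0.2]
width: -0.2
grasp_force: 0.0
```

```bash
python3 - <<'E'
from h import *
say()
p=[607.5,-175.7,.118]
s=robot.sense();print(s['width'])
tab=place(p,[(-80,0,0)])[0];print(tab)
arc([tab[0],tab[1],s['position'][2]],Rt(.118-np.pi/2,0),12)
E
```

```text
t 2.7833 [456.9  78.3  35.6] F [-0.9 -0.5  0.2] w -0.1557078533531999 g 0.0
-0.1557078533531999
[ 528.05631404 -185.11810815    0.        ]
rows 12 shift mm [-2.264e+01  2.170e+00  1.000e-02] turn [0.0003 0.     0.0077]
```

The fingers shut on nothing (width 0), so the pinch missed. I'll look before the next move.

```bash
python3 - <<'E'
from h import *
t=robot.snapshot("top");s=robot.snapshot("side")
f=lambda im,x,y,w,h,W,H:cv2.convertScaleAbs(cv2.resize(im[y:y+h,x:x+w],(W,H),interpolation=cv2.INTER_CUBIC),alpha=1.5)
P=robot.sense()['position'];print(proj("side",P),proj("side",place([532.3,96.4,.2113],[(-80,25,62),(-80,-25,62),(75,65,22),(75,-65,22),(-75,-65,22),(-75,65,22)])))
cv2.imwrite("pics/c3.png",np.hstack([f(t,200,160,80,80,320,320),f(s,220,200,80,80,480,480)[:320]]))
cv2.imwrite("pics/c3.png",f(s,210,200,90,75,720,600))
E
```

```text
[[268.50466929 250.96410804]] [[265.92585839 253.16532099]
 [272.3447074  241.46072235]
 [218.72978471 250.38157284]
 [236.7161697  222.10245272]
 [275.24748867 238.33601792]
 [258.83690759 268.38003414]]
```

View pics/c3.png

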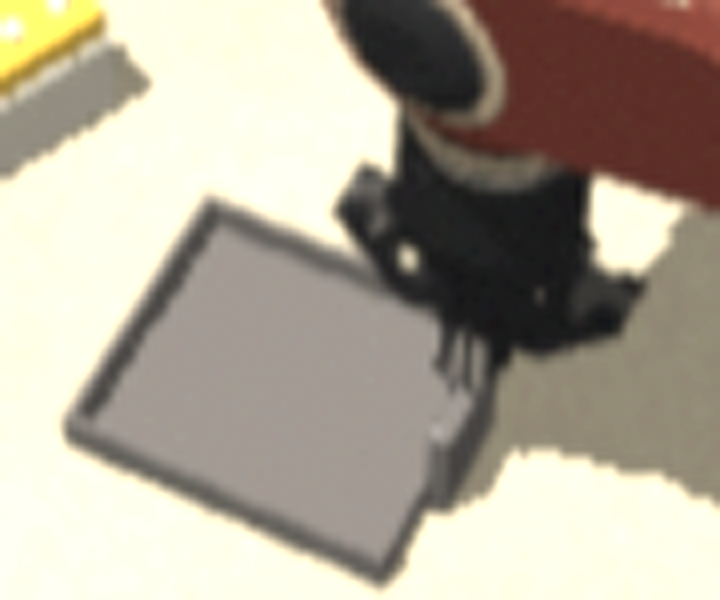

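```bash
python3 - <<'E'
from h import *
for n in CI:
    Rm=cv2.Rodrigues(CI[n]['rvec'])[0];print(n,(-Rm.T@CI[n]['tvec']).round())
say()
A=lambda x,y:(129.83+x/3,149.83+y/3);S=lambda x,y:(209.94+x/8-.44+.5,199.94+y/8)
cs=[A(282,124),A(372,108),A(391,210),A(302,227)];Xs=[(75,65,22),(75,-65,22),(-75,-65,22),(-75,65,22)]
top=[("top",X,u) for X,u in zip(Xs,cs)]
side=[("side",Xs[1],S(210,200)),("side",Xs[0],S(70,425)),("side",Xs[3],S(383,578)),("side",(-80,25,62),S(440,435))]
for o in(top,side,top+side): print(*fit(o,[532,96,.2]))
E
```

```text
side [  68.  681. 1221.]
top [ 332.   28. 1626.]
t 2.8833 [456.2  78.4  34.8] F [-0.3  0.5 -0.3] w 0.03505876947115131 g 0.0
[5.33010712e+02 9.71846094e+01 2.11316617e-01] [[ 0.  -0.1]
 [ 0.  -0.4]
 [ 0.4  0.1]
 [-0.4  0.3]]
[5.27020277e+02 1.06038905e+02 2.06920466e-01] [[-0.  -0.4]
 [-0.8  0. ]
 [ 0.3 -0.8]
 [ 0.3  1.8]]
[5.31078340e+02 1.00691443e+02 2.10945466e-01] [[-0.8  0.4]
 [-0.8  0.1]
 [-0.5  0.6]
 [-1.3  0.7]
 [-0.  -1.9]
 [-0.6 -1.6]
 [ 0.4 -2.7]
 [ 0.4 -0. ]]
```

```bash
python3 - <<'E'
from h import *
say()
s=robot.snapshot("side");cv2.imwrite('pics/s3.png',s);a=cv2.imread('pics/side0.png')
f=lambda im:cv2.resize(im[220:275,245:285],(400,550),interpolation=cv2.INTER_CUBIC)
o=np.hstack([f(a),f(s)])
for k in(0,400):
  for X in [(454,79.6,62),(455,78.4,34.8)]:
    u=proj("side",X)[0]; cv2.circle(o,(int((u[0]-245)*10+5+k),int((u[1]-220)*10+5)),4,(0,0,255) if X[2]>60 else (0,255,0),-1)
cv2.imwrite("pics/c4.png",o);say()
E
```

```text
t 2.8833 [456.2  78.4  34.8] F [-0.3  0.5 -0.3] w 0.03505876947115131 g 0.0
t 2.9333 [455.9  78.4  34.5] F [-0.3  0.7  0.4] w -0.2597011008008905 g 0.0
```

View pics/c4.png

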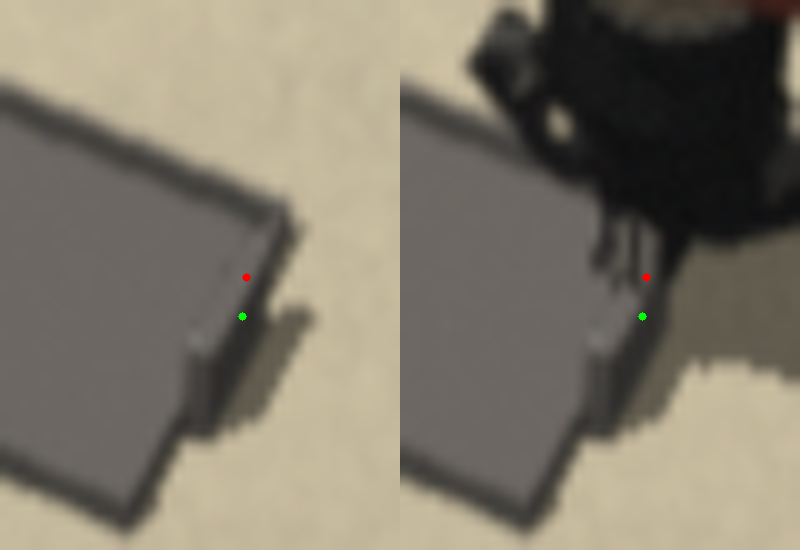

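The shut fingers' ends disappear behind the tab's top edge at crop (635,290), on the tray's inner side. It looks as if they closed before the arm had arrived and slipped past the tab. I'll raise, open, shift towards the robot, descend, wait and only then close.

Emit:
{"op": "arm_command", "data": {"moves": [0,0,-0.03,0,0,0,0,0,0,-0.03,0,0,0,0.06,0.005,-0.008,0,0,0,0,0.06,0,0,0,0,0,0,0.06,0,0,0,0,0,0,0.06,0,0,0,0,0,0,0.06,0,0,0.02,0,0,0,0.06,0,0,0.02,0,0,0,0.06,0,0,0.02,0,0,0,0.06,0,0,0,0,0,0,0.06,0,0,0,0,0,0,0.06,0,0,0,0,0,0,0.06]}}

```text
t: 3.93
position: [446.8, 81.5, 34.1]
ee_rot: [-1.975, -2.443, 0.0]
wrist_force: [0.4, 0.4, 0.1]
width: 59.8
grasp_force: 0.0
```

Emit:
{"op": "arm_command", "data": {"moves": [0,0,0,0,0,0,0.03,0,0,0,0,0,0,0.03,0,0,0,0,0,0,0.03,0,0,0,0,0,0,0.03]}}

```text
t: 4.27
position: [447.2, 81.6, 34.6]
ee_rot: [1.974, 2.442, 0.001]
wrist_force: [0.4, -0.4, -0.6]
width: 29.7
grasp_force: 0.0
```

Emit:
{"op": "arm_command", "data": {"moves": [0,0,0,0,0,0,0,0,0,0,0,0,0,0,0,0,0,0,0,0,0,0,0,0,0,0,0,0,0,0,0,0,0,0,0]}}

```text
t: 4.68
position: [446.6, 81.6, 33.8]
ee_rot: [-1.975, -2.443, 0.0]
wrist_force: [-0.2, 0.3, -0.3]
width: -0.2
grasp_force: 0.0
```

```bash
python3 - <<'E'
from h import *
say()
s=robot.snapshot("side");t=robot.snapshot("top");cv2.imwrite('pics/s5.png',s)
f=lambda im,x,y,w,h,W,H:cv2.resize(im[y:y+h,x:x+w],(W,H),interpolation=cv2.INTER_CUBIC)
o=np.hstack([f(s,235,210,50,75,400,600),f(t,215,170,50,75,400,600)])
u=proj("side",[446.6,81.6,34])[0];cv2.circle(o,(int((u[0]-235)*8+4),int((u[1]-210)*8+4)),3,(0,255,0),-1)
u=proj("side",[446.6,81.6,62])[0];cv2.circle(o,(int((u[0]-235)*8+4),int((u[1]-210)*8+4)),3,(0,0,255),-1)
cv2.imwrite("pics/c5.png",o)
E
```

```text
t 4.6833 [446.6  81.6  33.8] F [-0.2  0.3 -0.3] w -0.16234724788195926 g 0.0
```

View pics/c5.png

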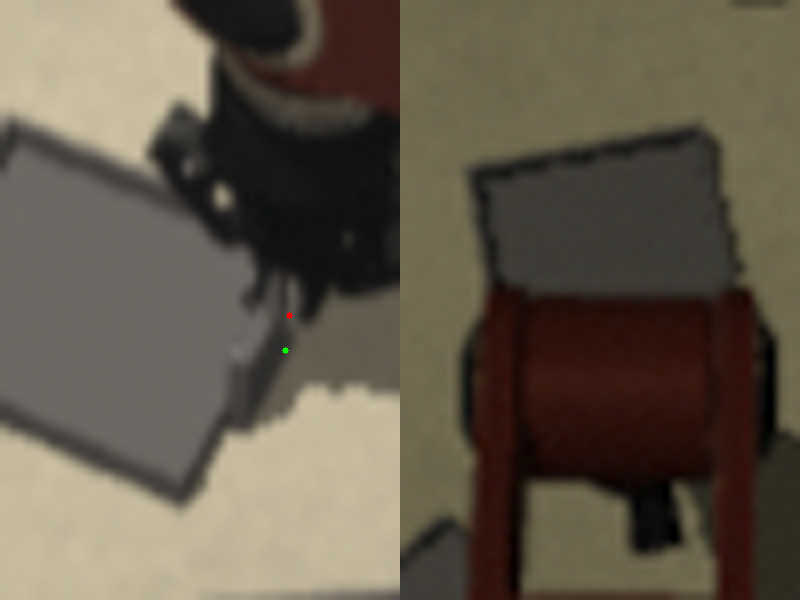

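The inner finger is at crop (255,285) and the outer at (310,300), with the tab's light top edge between them, so it looks gripped although the width reads 0. I'll test it with a small drag.

Emit:
{"op": "arm_command", "data": {"moves": [-0.01,0,0,0,0,0,0,-0.01,0,0,0,0,0,0,-0.01,0,0,0,0,0,0,0,0,0,0,0,0,0,0,0,0,0,0,0,0]}}

```text
t: 5.2
position: [453.1, 51.4, 33.8]
ee_rot: [-1.978, -2.441, -0.0]
wrist_force: [-0.1, -0.2, -0.4]
width: 0.2
grasp_force: 0.0
```

```bash
python3 - <<'E'
from h import *
say()
a=cv2.imread('pics/s5.png');s=robot.snapshot("side");cv2.imwrite('pics/s6.png',s)
# shift of tray's front-left corner patches
for (x,y) in [(219,252),(258,272)]:
    T=a[y-10:y+10,x-10:x+10];r=cv2.matchTemplate(s[y-30:y+30,x-30:x+30],T,cv2.TM_CCOEFF_NORMED);_,m,_,l=cv2.minMaxLoc(r);print(m,l[0]-20,l[1]-20)
print('expected',proj("side",[[532,96,22],[532+6,96-30,22]]))
E
```

```text
t 5.2 [453.1  51.4  33.8] F [-0.1 -0.2 -0.4] w 0.15931902556459643 g 0.0
0.9999033212661743 0 0
0.9998902678489685 0 0
expected [[247.46314941 244.25741631]
 [251.57230861 237.53704315]]
```

```bash
python3 - <<'E'
from h import *
for z in(119.6,130,140,150): print(z,proj("side",[[453.9+33*.98,80.6+33*.21,z],[453.9-33*.98,80.6-33*.21,z]]).round(1).tolist())
c=np.array([453.1,51.4,0])
for z in(34,50,62,75):print(z,proj("side",c+[0,0,z]).round(1).tolist())
s=cv2.imread('pics/s6.png');cv2.imwrite('pics/c6.png',cv2.resize(s[205:265,240:300],(600,600),interpolation=cv2.INTER_CUBIC))
E
```

```text
119.6 [[260.5, 233.9], [279.4, 241.9]]
130 [[260.6, 232.1], [279.6, 240.1]]
140 [[260.7, 230.3], [279.8, 238.4]]
150 [[260.8, 228.6], [280.1, 236.6]]
34 [[274.1, 246.2]]
50 [[274.3, 243.7]]
62 [[274.5, 241.7]]
75 [[274.8, 239.6]]
```

View pics/c6.png

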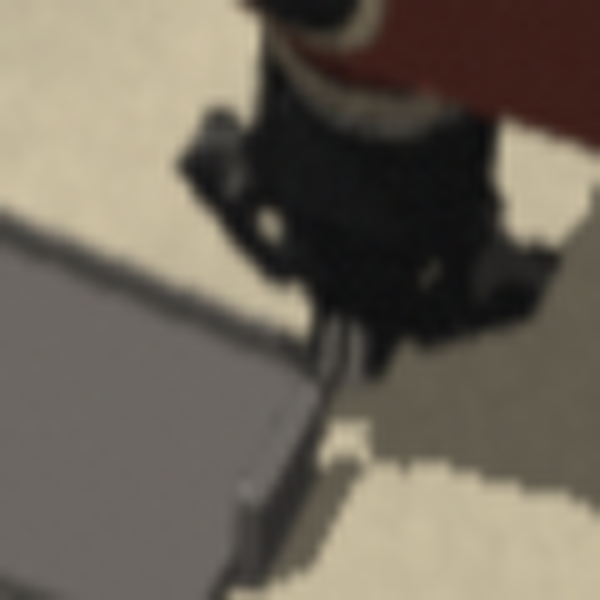

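The fingertips appear at crop (345,378), i.e. pixel (274.5,242.8). The reported TCP (z = 34) should project to row 246, so the tips look about 20 mm higher than reported. I'll check by descending over free bench beside the tray, stopping at reported z = 4.

Emit:
{"op": "arm_command", "data": {"moves": [0,-0.025,0,0,0,0,0,0,-0.025,0,0,0,0,0,0,0,0.01,0,0,0,0,0,0,0.01,0,0,0,0,0,0,0.005,0,0,0,0,0,0,0,0,0,0,0,0,0,0,0,0,0,0,0,0,0,0,0,0,0]}}

```text
t: 5.92
position: [404.6, 41.9, 8.9]
ee_rot: [-1.975, -2.443, 0.0]
wrist_force: [0.6, -0.7, -0.4]
width: 0.1
grasp_force: 0.0
```

```bash
python3 - <<'E'
from h import *
say();p=robot.sense()['position']
s=robot.snapshot("side");cv2.imwrite('pics/s7.png',s)
print(proj("side",[p,[p[0],p[1],30]]))
u=proj("side",p)[0].astype(int);g=cv2.cvtColor(s,cv2.COLOR_BGR2GRAY)
x0,y0=u-[9,14];print(x0,y0);print(g[y0:y0+24,x0:x0+18])
E
```

```text
t 5.9167 [404.6  41.9   8.9] F [ 0.6 -0.7 -0.4] w 0.11941545807756124 g 0.0
[[286.86434149 256.02023192]
 [287.3699508  252.78793415]]
277 242
[[177 149  81  40  29  31  24  22  21  19  18  19  15  15  17  17  17  16]
 [181 176 142  94  71  74  44  23  19  17  17  17  17  17  15  15  16  17]
 [180 180 175 152 137 100  72  31  20  19  15  17  18  19  17  16  18  17]
 [181 182 181 176 141  99  85  37  25  20  20  17  18  15  22  16  17  17]
 [183 181 182 173 110  91  87  44  27  31  27  19  17  17  21  18  17  16]
 [184 181 177 147 100  91  88  47  36  54  35  35  27  21  17  16  22  17]
 [185 183 178 152 101  90  87  44  47  74  45  58  51  25  18  24  51  29]
 [186 183 181 174 114  98  86  43  51  82  49  76  65  29  18  34  75  59]
 [184 181 180 180 155 144 102  63  65  83  51  84  64  29  22  50  87  82]
 [180 179 179 182 181 175 148  93  82  79  53  84  63  32  33  73  90  90]
 [178 180 179 179 181 182 174 112  97  76  54  84  65  43  52  85  91  92]
 [181 180 180 178 181 183 179 152 142  99  73  85  76  72  77  89  90  92]
 [183 182 182 179 182 183 183 179 175 148  98  87  88  88  89  90  90  92]
 [185 184 183 180 183 182 182 182 181 173 112  93  92  91  91  91  91  92]
 [181 181 181 182 184 185 182 181 182 179 149 106  94  92  92  91  91  92]
 [183 181 181 184 188 187 183 180 182 182 175 148 106  99  93  99 100 101]
 [185 183 182 184 187 187 183 180 182 184 182 175 149 143 114 144 148 150]
 [185 183 183 184 185 186 184 181 181 183 184 181 175 175 159 177 178 178]
 [183 183 182 184 186 185 183 180 180 183 183 181 180 182 184 184 183 181]
 [183 181 181 183 185 184 183 181 181 181 181 180 180 182 186 185 184 183]
 [183 180 181 181 182 182 182 183 183 181 180 179 180 182 185 184 184 182]
 [184 181 181 180 181 182 183 184 183 180 179 180 180 182 184 182 183 181]
 [184 182 182 181 181 183 185 184 183 180 180 180 181 182 183 183 183 181]
 [184 184 184 182 179 183 184 185 182 183 184 183 181 181 183 183 184 181]]
```

```bash
python3 - <<'E'
from h import *
B=lambda x,y:(295+(x-422)/5,150+y/5)
tip=[back("top",B(480,140),215),back("top",B(482,172),215)]
sh=[back("top",B(521,215),0),back("top",B(521,244),0)]
k=[(s-t)/215 for s,t in zip(sh,tip)];print('k',k)
k=np.mean(k,0)
S=back("side",(291,257.5),0);print('shadow',S)
for z in(0,5,10,15,20,25,30):
    t=back("side",(287.5,253),z);print(z,t.round(1),(S-t-np.r_[k[:2]*z,-z]).round(1))
E
```

```text
k [array([-0.10029327, -0.29227784, -1.        ]), array([-0.10405271, -0.28488406, -1.        ])]
shadow [392.79625125  33.04157002   0.        ]
0 [412.2  26.2   0. ] [-19.4   6.9   0. ]
5 [410.8  28.9   5. ] [-17.5   5.6   0. ]
10 [409.4  31.5  10. ] [-15.6   4.4   0. ]
15 [408.   34.2  15. ] [-13.7   3.1   0. ]
20 [406.6  36.9  20. ] [-11.8   1.9   0. ]
25 [405.2  39.6  25. ] [-9.8  0.7  0. ]
30 [403.8  42.3  30. ] [-7.9 -0.6  0. ]
```

Tip and shadow together put the real fingertips at z of about 29 where the state reports 9. I'll feel for the bench in small steps.

Emit:
{"op": "arm_command", "data": {"moves": [0,0,0.004,0,0,0,0,0,0,0.004,0,0,0,0,0,0,0,0,0,0,0,0,0,0,0,0,0,0]}}

```text
t: 6.3
position: [403.6, 41.8, 0.4]
ee_rot: [-1.975, -2.442, 0.001]
wrist_force: [1.3, 0.1, 0.3]
width: 0.5
grasp_force: 0.0
```

Emit:
{"op": "arm_command", "data": {"moves": [0,0,0.003,0,0,0,0,0,0,0.002,0,0,0,0,0,0,0,0,0,0,0]}}

```text
t: 6.55
position: [403.6, 41.8, -4.7]
ee_rot: [-1.975, -2.442, 0.001]
wrist_force: [0.2, -0.4, 0.0]
width: -0.0
grasp_force: 0.0
```

Emit:
{"op": "arm_command", "data": {"moves": [0,0,0.003,0,0,0,0,0,0,0.002,0,0,0,0,0,0,0,0,0,0,0]}}

```text
t: 6.8
position: [403.5, 41.8, -9.7]
ee_rot: [-1.975, -2.442, 0.001]
wrist_force: [0.2, -0.4, -1.0]
width: 0.2
grasp_force: 0.0
```

No contact at reported z = -10, so the reported height does not match the real one. I keep going gently until there is contact.

Emit:
{"op": "arm_command", "data": {"moves": [0,0,0.003,0,0,0,0,0,0,0.002,0,0,0,0,0,0,0,0,0,0,0]}}

```text
t: 7.05
position: [403.5, 41.8, -14.7]
ee_rot: [-1.975, -2.442, 0.001]
wrist_force: [-0.7, -1.1, -0.6]
width: -0.3
grasp_force: 0.0
```

Emit:
{"op": "arm_command", "data": {"moves": [0,0,0.003,0,0,0,0,0,0,0,0,0,0,0]}}

```text
t: 7.22
position: [403.6, 41.8, -17.7]
ee_rot: [-1.975, -2.442, 0.001]
wrist_force: [-0.4, 0.9, -1.1]
width: -0.1
grasp_force: 0.0
```

Emit:
{"op": "arm_command", "data": {"moves": [0,0,0.003,0,0,0,0,0,0,0,0,0,0,0]}}

```text
t: 7.38
position: [403.6, 41.8, -20.7]
ee_rot: [-1.975, -2.442, 0.001]
wrist_force: [-0.1, 0.2, -0.3]
width: 0.1
grasp_force: 0.0
```

Emit:
{"op": "arm_command", "data": {"moves": [0,0,0.002,0,0,0,0,0,0,0,0,0,0,0]}}

```text
t: 7.55
position: [403.7, 41.8, -22.5]
ee_rot: [-1.975, -2.443, 0.001]
wrist_force: [0.3, 0.3, -0.6]
width: -0.0
grasp_force: 0.0
```

Emit:
{"op": "arm_command", "data": {"moves": [0,0,0.002,0,0,0,0,0,0,0,0,0,0,0]}}

```text
t: 7.72
position: [403.8, 41.8, -24.5]
ee_rot: [-1.975, -2.443, 0.0]
wrist_force: [-0.2, -0.4, -0.3]
width: 0.3
grasp_force: 0.0
```

Emit:
{"op": "arm_command", "data": {"moves": [0,0,0.002,0,0,0,0,0,0,0,0,0,0,0]}}

```text
t: 7.88
position: [403.8, 41.8, -26.5]
ee_rot: [-1.975, -2.443, 0.0]
wrist_force: [-0.3, 0.6, 0.5]
width: 0.1
grasp_force: 0.0
```

Emit:
{"op": "arm_command", "data": {"moves": [0,0,0.002,0,0,0,0,0,0,0,0,0,0,0]}}

```text
t: 8.05
position: [403.8, 41.8, -28.5]
ee_rot: [-1.975, -2.443, 0.0]
wrist_force: [0.3, -0.3, -0.5]
width: -0.0
grasp_force: 0.0
```

```bash
python3 - <<'E'
from h import *
s=robot.sense();print({k:np.round(v,3) for k,v in s.items()})
im=robot.snapshot("side");g=cv2.cvtColor(im,cv2.COLOR_BGR2GRAY)
print(proj("side",s['position']));print(g[246:268:1,278:298])
E
```

```text
{'t': np.float64(8.05), 'q': array([-0.081, -0.227,  2.282, -0.   ,  1.087, -0.292]), 'qvel': array([-0.002, -0.003,  0.001,  0.   ,  0.007, -0.001]), 'joint_torque': array([-3.3000e-02, -2.0913e+01, -3.1007e+01, -1.0000e-03, -5.7000e-02,
        0.0000e+00]), 'position': array([403.773,  41.791, -28.499]), 'ee_rot': array([-1.975, -2.443,  0.   ]), 'wrist_force': array([ 0.308, -0.271, -0.528]), 'torque': array([-0.07 ,  0.053, -0.036]), 'grasp_force': np.float64(0.0), 'width': np.float64(-0.024)}
[[286.20589498 261.67169131]]
[[ 27  33  31  31  26  20  18  17  16  18  17  17  19  20  20  18  15  15
   17  16]
 [ 40  23  26  29  25  22  20  18  18  18  18  18  19  18  15  17  17  17
   17  18]
 [ 69  31  28  29  24  24  22  18  18  18  18  21  17  16  18  17  17  16
   19  17]
 [ 86  52  42  47  38  24  18  20  19  16  15  22  18  17  17  18  18  16
   15  17]
 [104  78  72  76  69  39  21  20  16  16  17  17  17  16  17  18  18  18
   17  17]
 [147 104  89  90  85  55  26  18  17  18  15  16  18  16  17  20  18  19
   18  18]
 [174 147 104  91  87  65  31  26  32  23  16  17  16  1
[... 604 characters left out ...]
  91  91
   90  90]
 [182 182 184 185 184 183 180 177 176 149 111 141 146 151 151 145 106 100
  100  92]
 [181 181 182 184 183 183 181 182 181 175 154 173 179 183 182 178 153 150
  147 108]
 [181 181 181 182 182 182 182 183 181 179 177 179 182 184 184 183 178 179
  179 154]
 [181 181 180 181 182 183 183 182 179 178 180 180 182 183 183 183 180 182
  184 181]
 [182 182 181 180 183 184 184 183 180 179 180 180 181 182 182 183 181 182
  184 185]
 [183 184 181 180 182 183 184 182 182 184 182 180 182 183 183 184 180 181
  184 185]
 [183 184 183 180 180 183 182 180 183 187 185 181 181 182 182 183 181 181
  182 181]
 [183 184 184 180 179 181 181 180 184 186 185 183 182 181 181 180 181 181
  180 179]]
```

Emit:
{"op": "arm_command", "data": {"moves": [0,0,0.002,0,0,0,0,0,0,0,0,0,0,0]}}

```text
t: 8.27
position: [403.8, 41.8, -30.5]
ee_rot: [-1.975, -2.443, 0.0]
wrist_force: [-0.1, 0.3, 0.1]
width: -0.1
grasp_force: 0.0
```

Emit:
{"op": "arm_command", "data": {"moves": [0,0,0.002,0,0,0,0,0,0,0,0,0,0,0]}}

```text
t: 8.43
position: [403.7, 41.8, -32.5]
ee_rot: [-1.975, -2.443, 0.001]
wrist_force: [0.1, 0.4, -1.0]
width: -0.0
grasp_force: 0.0
```

Emit:
{"op": "arm_command", "data": {"moves": [0,0,0.002,0,0,0,0,0,0,0,0,0,0,0]}}

```text
t: 8.6
position: [404.4, 41.8, -33.7]
ee_rot: [1.975, 2.443, 0.0]
wrist_force: [-2.5, 0.5, 4.9]
width: -0.1
grasp_force: 2.6
```

Contact came at reported z of about -33.5, so the real fingertips are 33.5 mm higher than reported with the tool down. That explains the missed pinches. The same touch shows the side camera reads about 1.8 px too low in row. I re-measure with both corrections.

```bash
python3 - <<'E'
from h import *
im=robot.snapshot("side");g=cv2.cvtColor(im,cv2.COLOR_BGR2GRAY)
print(proj("side",[404.1,41.8,0]));print(g[254:264,282:294])
A=lambda x,y:(129.83+x/3,149.83+y/3)
cs=[A(282,124),A(372,108),A(391,210),A(302,227)];Xs=[(75,65,22),(75,-65,22),(-75,-65,22),(-75,65,22)]
top=[("top",X,u) for X,u in zip(Xs,cs)]
for b in(1.5,2.5):
  S=lambda x,y:(209.5+x/8,199.5+y/8-b)
  side=[("side",Xs[1],S(210,200)),("side",Xs[0],S(70,425)),("side",Xs[3],S(383,578)),("side",(-80,25,62),S(437,435))]
  for o in(side,top+side): 
    p,r=fit(o,[532,96,.2]);print(b,p.round(3),r.tolist(),place(p,[(-80,0,62)]).round(1))
E
```

```text
[[286.78655662 257.41941914]]
[[ 95  53  40  64  49  52  30  20  18  19  22  16]
 [143  70  48  81  52  68  48  23  17  25  51  29]
 [175 103  59  82  49  77  61  26  18  40  75  59]
 [184 151  91  85  50  83  63  29  28  62  87  82]
 [186 176 126  90  56  84  59  33  50  80  90  89]
 [185 182 159 126  85  91  71  71  86  99  99  98]
 [185 183 177 164 145 128 104 137 147 151 151 144]
 [183 182 181 180 176 165 152 173 179 183 183 178]
 [182 181 182 182 180 178 177 178 182 185 184 183]
 [182 183 183 182 179 178 179 179 182 183 183 183]]
1.5 [5.33349e+02 1.01347e+02 2.07000e-01] [[-0.0, -0.2], [-0.8, -0.0], [0.1, -0.9], [0.5, 1.7]] [[455.   84.9  62. ]]
1.5 [5.33558e+02 9.92170e+01 2.10000e-01] [[-0.4, -0.2], [-0.4, -0.5], [-0.1, 0.0], [-0.9, 0.1], [0.2, -0.6], [-0.4, -0.4], [0.6, -1.5], [0.9, 1.2]] [[455.3  82.6  62. ]]
2.5 [5.35866e+02 9.82500e+01 2.07000e-01] [[-0.0, -0.1], [-0.7, -0.1], [0.1, -1.0], [0.5, 1.6]] [[457.6  81.8  62. ]]
2.5 [5.34573e+02 9.79310e+01 2.06000e-01] [[-0.1, -0.5], [-0.0, -0.7], [0.1, -0.2], [-0.7, -0.2], [0.3, 0.0], [-0.4, 0.1], [0.5, -0.9], [0.9, 1.8]] [[456.3  81.5  62. ]]
```

Emit:
{"op": "arm_command", "data": {"moves": [0,0,-0.03,0,0,0,0,0,0,-0.03,0,0,0,0,0,0,-0.03,0,0,0,0.06,0.014,0.03,0,0,0,0,0.06,0.0145,0.029,0,0,0,0,0.06,0,0,0,0,0,0,0.06,0,0,0,0,0,0,0.06,0,0,0.02,0,0,0,0.06,0,0,0.02,0,0,0,0.06,0,0,0.018,0,0,0,0.06,0,0,0,0,0,0,0.06,0,0,0,0,0,0,0.06]}}

```text
t: 9.65
position: [453.6, 81.6, -3.6]
ee_rot: [-1.974, -2.44, 0.004]
wrist_force: [0.8, -0.5, -0.2]
width: 59.7
grasp_force: 0.0
```

Emit:
{"op": "arm_command", "data": {"moves": [0,0,0,0,0,0,0,0,0,0,0,0,0,0,0,0,0,0,0,0,0,0,0,0,0,0,0,0,0,0,0,0,0,0,0,0,0,0,0,0,0,0]}}

```text
t: 10.15
position: [456.4, 81.9, -0.9]
ee_rot: [1.974, 2.442, 0.001]
wrist_force: [-2.7, -0.5, 6.0]
width: 8.8
grasp_force: 69.5
```

The tab is gripped at 8.8 mm and 70 N. Next I refit the stand with the corrected side camera and work out the carry.

```bash
python3 - <<'E'
from h import *
b=2.0
B=lambda x,y:(294.9+(x-422)/5,149.9+y/5); C=lambda x,y:(239.84+(x-422)/3.12,89.84+(y-300)/3.125-b)
st=[("top",(12.5,23,215),B(480,140)),("top",(-12.5,23,215),B(482,172)),("top",(0,-12,205),B(528,156)),("top",(25,35,354),B(487,90)),("top",(-5,35,354),B(492,122)),
("top",(-55,-90,16),B(590,247)),("top",(-55,-130,16),B(638,247)),("side",(0,-110,16),C(580,553)),("side",(0,23,215),C(538,509))]
p,r=fit(st,[607,-176,.12]);print(p,r.tolist())
tab=place(p,[(-79.5,0,0)])[0];z=robot.sense()['position'][2]
print(tab);arc([tab[0],tab[1],z+6],Rt(p[2]-np.pi/2,0),12)
E
```

```text
[ 6.08482286e+02 -1.75270689e+02  1.21470043e-01] [[0.0, 0.2], [0.4, 0.3], [-0.3, -0.2], [-0.1, -1.1], [-0.0, 1.1], [0.3, 0.8], [0.0, -0.1], [-0.4, 0.3], [-0.3, -0.6]]
[ 529.5680751  -184.90382747    0.        ]
rows 12 shift mm [-22.96   2.24  -0.49] turn [0.0001 0.     0.0075]
```

```bash
python3 - <<'E'
from h import *
p=[608.5,-175.3,.1215-.15]
tab=place(p,[(-79.5,0,0)])[0];s=robot.sense()
print(tab,s['position']);arc([tab[0],tab[1],s['position'][2]],Rt(p[2]-np.pi/2,0),16)
E
```

```text
[ 529.03228475 -173.03455671    0.        ] [456.43953654  81.94416987  -0.94838432]
rows 16 shift mm [-1.634e+01  2.950e+00  1.000e-02] turn [0.0001 0.     0.015 ]
```

Emit:
{"op": "arm_command", "data": {"moves": [0,0,-0.003,0,0,0,0,0,0,-0.003,0,0,0,0,0,0,0,0,0,0,0,0,0,0,0,0,0,0]}}

```text
t: 10.48
position: [455.1, 82.0, 3.3]
ee_rot: [-1.975, -2.443, 0.001]
wrist_force: [-0.8, 0.1, -3.8]
width: 9.2
grasp_force: 68.2
```

Emit:
{"op": "arm_command", "data": {"moves": [-0.0082,0.0015,0,0,0,0.0075,0,-0.0164,0.003,0,0,0,0.015,0,-0.0164,0.003,0,0,0,0.015,0,-0.0164,0.003,0,0,0,0.015,0,-0.0164,0.003,0,0,0,0.015,0,-0.0164,0.003,0,0,0,0.015,0,-0.0164,0.003,0,0,0,0.015,0,-0.0164,0.003,0,0,0,0.015,0,-0.0164,0.003,0,0,0,0.015,0,-0.0164,0.003,0,0,0,0.015,0,-0.0164,0.003,0,0,0,0.015,0]}}

```text
t: 11.4
position: [510.6, -85.4, 3.3]
ee_rot: [-2.162, -2.278, 0.001]
wrist_force: [0.6, -0.1, -3.6]
width: 8.8
grasp_force: 68.2
```

```bash
python3 - <<'E'
from h import *
p=[608.5,-175.3,.1215-.15]
say();tab=place(p,[(-79.5,0,0)])[0]
delta([tab[0]+.3,tab[1],5],Rt(p[2]-np.pi/2,0),turn_first=False);arc([tab[0],tab[1],4.5],Rt(p[2]-np.pi/2,0),6)
cv2.imwrite('pics/s8.png',robot.snapshot("side"));cv2.imwrite('pics/t8.png',robot.snapshot("top"))
a=cv2.imread('pics/s8.png')[60:240,220:460];cv2.imwrite('pics/c8.png',cv2.resize(a,(800,600),interpolation=cv2.INTER_CUBIC))
E
```

```text
t 11.4 [510.6 -85.4   3.3] F [ 0.6 -0.1 -3.6] w 8.830395479538986 g 68.1838595867157
turn [-0.0009  0.0001  0.0808] shift(mm) [-88.5  14.1  -1.8] | pos [510.6 -85.4   3.3] q [-0.31  0.01  2.01 -0.    1.13 -0.36] t 11.4 yaxis [ 1.    0.05 -0.  ]
rows 6 shift mm [-14.67   2.79  -0.21] turn [-0.0001  0.      0.0135]
```

View pics/c8.png

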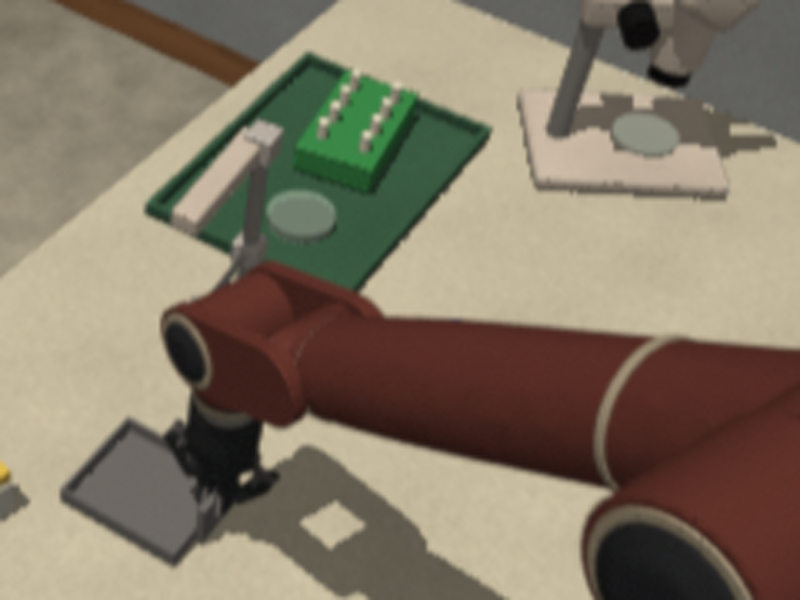

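```bash
python3 - <<'E'
from h import *
s=robot.sense();q1=s['q'][0];print(q1)
c=np.array([510.6,-85.4]);r=np.array([np.cos(q1),np.sin(q1)]);t=np.array([-r[1],r[0]])
f=lambda v:proj("side",[*(c+t*v[0]),v[1]])[0]-[276.4-.3,162.1]
o=least_squares(f,[80,280]);print('half width, axis height',o.x)
w,h=o.x
for rad in(40,50,60): print(rad,proj("side",[[*(c+t*w+r*rad),h],[*(c+t*w-r*rad),h],[*(c+t*w),h+rad],[*(c+t*w),h-rad]]).round(1).tolist())
# clearance at goal in stand frame
E
```

```text
-0.3106360246059004
half width, axis height [ 56.05349516 326.78064325]
40 [[268.4, 154.0], [284.1, 170.4], [276.9, 152.6], [275.3, 171.1]]
50 [[266.5, 152.1], [286.1, 172.6], [277.1, 150.2], [275.1, 173.3]]
60 [[264.6, 150.1], [288.2, 174.7], [277.3, 147.7], [274.9, 175.4]]
```

The tray is held level just left of the stand. The wrist yoke measures about 327 mm up and ±50 mm across, so at the final pose it would graze the light bar. I'll set the tray down 35 mm short on the stand's -x side, then push its tab the rest of the way with a leaned tool.

```bash
python3 - <<'E'
from h import *
p=[608.5,-175.3,.1215]
tab=place(p,[(-114.5,0,0)])[0];print(tab)
arc([tab[0],tab[1],3.3],Rt(p[2]-np.pi/2,0),8)
E
```

```text
[ 494.84409964 -189.17754713    0.        ]
rows 8 shift mm [-12.62  -3.11   0.07] turn [ 0.      0.0001 -0.0089]
```

Emit:
{"op": "arm_command", "data": {"moves": [-0.0126,-0.0031,0,0,0,-0.0089,0,-0.0126,-0.0031,0,0,0,-0.0089,0,-0.0126,-0.0031,0,0,0,-0.0089,0,-0.0126,-0.0031,0,0,0,-0.0089,0,-0.0126,-0.0031,0,0,0,-0.0089,0,-0.0126,-0.0031,0,0,0,-0.0089,0,-0.0126,-0.0031,0,0,0,-0.0089,0,-0.0126,-0.0031,0,0,0,-0.0089,0,0,0,0,0,0,0,0,0,0,0,0,0,0,0]}}

```text
t: 12.33
position: [494.3, -186.5, 3.5]
ee_rot: [-2.08, -2.354, -0.0]
wrist_force: [0.1, 0.8, -3.8]
width: 9.1
grasp_force: 68.3
```

```bash
python3 - <<'E'
from h import *
p=[608.5,-175.3,.1215]
say();tab=place(p,[(-114.5,0,0)])[0]
delta([tab[0],tab[1],-1],Rt(p[2]-np.pi/2,0),turn_first=False)
E
```

```text
t 12.3333 [ 494.3 -186.5    3.5] F [ 0.1  0.8 -3.8] w 9.065352530531582 g 68.34594011306763
turn [-0.0005 -0.0007  0.002 ] shift(mm) [-2.7  0.2  4.5] | pos [ 494.3 -186.5    3.5] q [-0.5   0.03  1.98  0.    1.13 -0.63] t 12.3333 yaxis [ 0.99  0.12 -0.  ]
```

Emit:
{"op": "arm_command", "data": {"moves": [-0.0027,0,0.002,0,0,0,0,0,0,0.003,0,0,0,0,0,0,0,0,0,0,0,0,0,0,0,0,0,0,0,0,0,0,0,0.03,0,0,0,0,0,0,0.03,0,0,0,0,0,0,0.03,0,0,0,0,0,0,0.03,0,0,-0.035,0,0,0,0.03,0,0,-0.035,0,0,0,0.03,0,0,0,0,0,0,0]}}

```text
schema error: expected a multiple of 7 numbers
```

```bash
python3 - <<'E'
from h import *
say()
p=[608.5,-175.3,.1215]
R0=R.from_rotvec(robot.sense()['ee_rot']).as_matrix();print(R0.round(2))
# leaned (20 deg towards stand +x) orientation with tool x in the lean plane
z=Rt(.1215,.35);G=R0.copy();
rv=R.align_vectors([z[:,2]],[R0[:,2]])[0].as_rotvec();print('tool-frame turn',R0.T@rv)
E
```

```text
t 12.3333 [ 494.3 -186.5    3.5] F [ 0.1  0.8 -3.8] w 9.065352530531582 g 68.34594011306763
[[-0.12  0.99 -0.  ]
 [ 0.99  0.12  0.  ]
 [ 0.   -0.   -1.  ]]
tool-frame turn [-0.35049813 -0.00141405  0.        ]
```

Emit:
{"op": "arm_command", "data": {"moves": [-0.0027,0,0.002,0,0,0,0,0,0,0.003,0,0,0,0,0,0,0,0,0,0,0,0,0,0,0,0,0,0.03,0,0,0,0,0,0,0.03,0,0,0,0,0,0,0.03,0,0,0,0,0,0,0.03,0,0,-0.035,0,0,0,0.03,0,0,-0.035,0,0,0,0.03,0,0,0,0,0,0,0]}}

```text
t: 13.17
position: [499.8, -191.6, 76.5]
ee_rot: [2.07, 2.346, 0.005]
wrist_force: [0.8, -0.6, 1.7]
width: 19.2
grasp_force: 0.0
```

Emit:
{"op": "arm_command", "data": {"moves": [0,0,0,-0.117,0,0,0,0,0,0,-0.117,0,0,0,0,0,0,-0.117,0,0,0,0,0,0,0,0,0,0,0,0,0,0,0,0,0,0,0,0,0,0,0,0,0,0,0,0,0,0,0]}}

```text
t: 13.75
position: [496.7, -189.9, 70.5]
ee_rot: [1.907, 2.163, 0.383]
wrist_force: [1.1, -0.2, 0.3]
width: 0.2
grasp_force: 0.0
```

```bash
python3 - <<'E'
from h import *
say();s=robot.sense();P=s['position'];z=R.from_rotvec(s['ee_rot']).as_matrix()[:,2];print(z.round(3),s['q'].round(3))
im=robot.snapshot("side");cv2.imwrite('pics/s9.png',im);cv2.imwrite('pics/t9.png',robot.snapshot("top"))
print('rep',proj("side",P)+[0,2],'toolhyp',proj("side",P-33.5*z)+[0,2],'worldhyp',proj("side",P+[0,0,33.5])+[0,2])
g=cv2.cvtColor(im,cv2.COLOR_BGR2GRAY)
u=(proj("side",P+[0,0,30])[0]).astype(int)
print(u-[14,16]);print('\n'.join(' '.join(f'{v:3d}' for v in r) for r in g[u[1]-16:u[1]+14,u[0]-14:u[0]+14]))
E
```

```text
t 13.75 [ 496.7 -189.9   70.5] F [ 1.1 -0.2  0.3] w 0.2401435728704238 g 0.0
[ 0.342  0.041 -0.939] [-0.65  -0.274  2.167  0.287  1.01  -0.9  ]
rep [[304.56828749 192.0123224 ]] toolhyp [[308.46300175 187.74230659]] worldhyp [[305.6316202  186.04832173]]
[291 168]
 70  57  41  52  69  75  83  87  92  93  93  92  90  52  25  25  37  63  44  38  42  28  24  24  23  27  28  27
 70  56  42  52  56  56  59  62  70  79  83  90  89  61  31  25  32  44  28  28  40  27  23  24  24  25  26  26
 69  61  55  64  64  62  40  37  40  51  59  72  81  67  32  24  22  24  18  22  38  27  23  23  24  26  28  25
 68  68  66  66  64  51  35  32  33  38  37  46  58  64  33  22  22  17  18  19  25  43  28  24  26  30  24  26
 67  68  68  66  53  38  33  33  32  33  33  34  38  54  37  25  23  20  19  20  25  52  30  23  24  29  19  22
 65  66  67  64  40  34  33  34  34  33  32  34  36  54  49  28  25  21  21  19  26  53  31  24  23  23  20  20
 55  57  64  52  35  34  33  32  33  33  32  32  41  67  68  34  22  21  21  26  31  57  47  28  23  21  20  17
 57  48  53  38  33  32  32  32  34  32  34  37  61
[... 1824 characters left out ...]
 187 186 180 154 175 179 184
104 104 104 104 104 105 105 105 105 104 104 103  96 104 102  82  58  89 149 186 189 186 182 148 113 139 148 180
105 104 105 105 104 105 105 105 105 105 104 101 103 102  89  60  72 147 180 187 188 186 176 114  95  99 112 174
105 106 104 104 104 105 105 104 105 105 102 101 104  98  68  53  92 177 188 188 188 184 146 101  94  94 101 146
105 105 105 105 105 105 105 105 105 104 102 104 102  82  54  61 125 182 188 189 188 180 114  94  94  94  94 105
105 105 104 105 105 105 105 104 104 100 103 106  88  59  48  67 143 181 185 185 187 179 109  93  93  93  93  94
105 105 104 105 105 105 105 106 103  90  97  98  68  49  47  62 121 145 149 156 184 176 107  93  94  93  92  93
```

The tips appear at (309.5,187). The offset-along-the-tool hypothesis predicts (308.5,187.7) and the vertical one (305.6,186). So the real fingertips are 33.5 mm behind the reported TCP along the tool axis. I plan the push with the fingers loosely around the tab.

```bash
cat >> h.py <<'E'
ST=[608.5,-175.3,.1215]
def tip(s=None):
    s=s or robot.sense();M=R.from_rotvec(s['ee_rot']).as_matrix();return s['position']-33.5*M[:,2],M
def path(*pts,start=None):  # stand-frame real-tip waypoints -> tool-axis shifts
    t,M=tip();cur=t
    print('tip stand',(R.from_euler('z',-ST[2]).apply(t-[ST[0],ST[1],0])).round(1))
    for w in pts:
        p=place(ST,[w])[0];print(w,(M.T@(p-cur)).round(1));cur=p
E
python3 - <<'E'
from h import *
say();path((-111,0,95),(-111,0,36),(-66,0,36),(-66,0,110))
E
```

```text
t 13.85 [ 496.5 -189.6   70.1] F [-0.6  0.4  0.3] w -0.0892193784428871 g 0.0
tip stand [-124.4   -0.6  101.6]
(-111, 0, 95) [ 0.6 10.3 10.8]
(-111, 0, 36) [  0.1 -20.3  55.4]
(-66, 0, 36) [-0.2 42.2 15.5]
(-66, 0, 110) [ -0.1  25.5 -69.5]
```

Emit:
{"op": "arm_command", "data": {"moves": [0,0.005,0.005,0,0,0,0.04,0,0.005,0.006,0,0,0,0.04,0,0,0,0,0,0,0.04,0,0,0,0,0,0,0.04,0,0,0,0,0,0,0.04,0,-0.0053,0.0145,0,0,0,0.04,0,-0.0053,0.0145,0,0,0,0.04,0,-0.0053,0.0145,0,0,0,0.04,0,-0.0053,0.0145,0,0,0,0.04,0,0,0,0,0,0,0.04,0,0,0,0,0,0,0.04]}}

```text
t: 14.77
position: [507.3, -187.0, -0.7]
ee_rot: [1.911, 2.164, 0.384]
wrist_force: [-0.0, 0.2, -0.1]
width: 39.8
grasp_force: 0.0
```

```bash
python3 - <<'E'
from h import *
say();path((-66,0,34),(-66,0,110))
E
```

```text
t 14.7667 [ 507.3 -187.    -0.7] F [-0.   0.2 -0.1] w 39.84135547159672 g 0.0
tip stand [-113.4    0.5   30.8]
(-66, 0, 34) [-0.7 45.6 13.2]
(-66, 0, 110) [  0.1  26.  -71.4]
```

Push 45 mm along the stand's +x.

Emit:
{"op": "arm_command", "data": {"moves": [0,0.0038,0.0011,0,0,0,0.04,0,0.0038,0.0011,0,0,0,0.04,0,0.0038,0.0011,0,0,0,0.04,0,0.0038,0.0011,0,0,0,0.04,0,0.0038,0.0011,0,0,0,0.04,0,0.0038,0.0011,0,0,0,0.04,0,0.0038,0.0011,0,0,0,0.04,0,0.0038,0.0011,0,0,0,0.04,0,0.0038,0.0011,0,0,0,0.04,0,0.0038,0.0011,0,0,0,0.04,0,0.0038,0.0011,0,0,0,0.04,0,0.0038,0.0011,0,0,0,0.04]}}

```text
t: 15.77
position: [555.1, -181.2, 2.9]
ee_rot: [1.909, 2.163, 0.384]
wrist_force: [-1.6, 0.2, -1.7]
width: 40.0
grasp_force: 0.8
```

Emit:
{"op": "arm_command", "data": {"moves": [0,0,0,0,0,0,0.04,0,0,0,0,0,0,0.04]}}

```text
t: 15.93
position: [555.7, -181.6, 3.7]
ee_rot: [1.908, 2.162, 0.384]
wrist_force: [0.0, -0.7, -0.2]
width: 39.8
grasp_force: 0.0
```

```bash
python3 - <<'E'
from h import *
say();path((-66,0,34),(-75,0,34),(-75,0,110))
im=robot.snapshot("side");cv2.imwrite('pics/s10.png',im);cv2.imwrite('pics/t10.png',robot.snapshot("top"))
E
```

```text
t 15.9333 [ 555.7 -181.6    3.7] F [ 0.  -0.7 -0.2] w 39.81075947203357 g 0.00023855281312989973
tip stand [-64.7   0.1  35.1]
(-66, 0, 34) [-0.1 -1.6  0.6]
(-75, 0, 34) [ 0.  -8.4 -3.1]
(-75, 0, 110) [ -0.   26.2 -71.3]
```

The tray is pushed. Now I retreat, raise, and re-orient for the basket.

Emit:
{"op": "arm_command", "data": {"moves": [0,-0.004,-0.001,0,0,0,0.04,0,0.0087,-0.0238,0,0,0,0.04,0,0.0087,-0.0238,0,0,0,0.04,0,0.0087,-0.0238,0,0,0,0.05,0,-0.025,-0.009,0,0,0,0.05,0,-0.025,-0.009,0,0,0,0.05,0,-0.025,-0.009,0,0,0,0.05,0,-0.025,-0.009,0,0,0,0.05,0,0.01,-0.03,-0.1,0,0,0.05,0,0.01,-0.03,-0.1,0,0,0.05,0,0.01,-0.03,-0.1,0,0,0.05,0,0.01,-0.03,-0.1,0,0,0.05]}}

```text
t: 17.03
position: [423.4, -197.8, 204.6]
ee_rot: [1.675, 1.904, 0.754]
wrist_force: [-0.3, -1.1, 0.4]
width: 50.3
grasp_force: 0.0
```

Emit:
{"op": "arm_command", "data": {"moves": [0,0,0,0,0,0.121,0.05,0,0,0,0,0,0.121,0.05,0,0,0,0,0,0.121,0.05,0,0,0,0,0,0.121,0.05,0,0,0,0,0,0.121,0.05,0,0,0,0,0,0.121,0.05,0,0,0,0,0,0.121,0.05,0,0,0,0,0,0.121,0.05,0,0,0,0,0,0.121,0.05,0,0,0,0,0,0.121,0.05,0,0,0,0,0,0.121,0.05,0,0,0,0,0,0.121,0.05]}}

```text
t: 18.03
position: [423.1, -198.2, 202.1]
ee_rot: [-2.899, -0.346, -1.151]
wrist_force: [-0.1, 0.2, 0.6]
width: 50.3
grasp_force: 0.0
```

```bash
python3 - <<'E'
from h import *
say();t,M=tip();print('tip',t.round(1),'z',M[:,2].round(3),robot.sense()['q'].round(2))
for n,u,z in [("top",(130+141/3,150+149/3),195),("top",(130+168/3,150+166/3),20),("side",(195.6,268.6),195),("side",(200.3,295.6),25)]: print(n,back(n,u,z).round(1))
print('purple',back("top",(130+42/3,150+200/3),195).round())
delta([0,0,0],Rt(.1215,.75))
im=robot.snapshot("side");cv2.imwrite('pics/s11.png',im);tp=robot.snapshot("top");cv2.imwrite('pics/t11.png',tp)
# predicted tray corners vs image: dark/bench mask
X=[(75,65,22),(75,-65,22),(-75,-65,22),(-75,65,22),(-80,0,62)]
print(proj("top",place(ST,X)).round(1).tolist());print((proj("side",place(ST,X))+[0,2]).round(1).tolist())
E
```

```text
t 18.0333 [ 423.1 -198.2  202.1] F [-0.1  0.2  0.6] w 50.33231716530074 g 0.0
tip [ 400.4 -201.   226.6] z [ 0.677  0.084 -0.731] [-1.06 -0.81  2.39  0.71  1.31  0.17]
top [527.9 336.1 195. ]
top [528.5 334.4  20. ]
side [527.6 333.3 195. ]
side [527.6 334.8  25. ]
purple [461. 456. 195.]
turn [-0.0013 -0.0013  0.1153] shift(mm) [-427.4 -248.  -122. ] | pos [ 423.1 -198.2  202.1] q [-1.06 -0.81  2.39  0.71  1.31  0.17] t 18.0333 yaxis [ 0.2  -0.98  0.08]
[[289.4, 173.6], [319.4, 170.7], [323.8, 205.1], [293.4, 208.2], [310.0, 206.7]]
[[250.9, 191.1], [268.1, 169.7], [301.9, 185.1], [285.7, 207.9], [296.2, 190.0]]
```

```bash
cat > trayfit.py <<'E'
from h import *
from scipy.optimize import minimize
def traypose(ims,p0):
    X=np.array([(75,65,22),(75,-65,22),(-75,-65,22),(-75,65,22)],float)
    gs={n:cv2.GaussianBlur(cv2.cvtColor(im,cv2.COLOR_BGR2GRAY),(0,0),.8).astype(np.float32) for n,im in ims.items()}
    b={"top":[0,0],"side":[0,2]}
    def score(p):
        t=0
        for n,g in gs.items():
            for k in range(4):
                s=np.linspace(.06,.94,40)[:,None];E=X[k]*(1-s)+X[(k+1)%4]*s
                c=proj(n,place(p,E))+b[n];nrm=np.mean(proj(n,place(p,X)),0)+b[n]
                d=c[-1]-c[0];m=np.array([-d[1],d[0]])/np.hypot(*d);m=m*np.sign(np.dot(m,c[20]-nrm))
                f=lambda q:cv2.remap(g,q[:,0].astype(np.float32),q[:,1].astype(np.float32),1)[:,0]
                t+=np.clip(f(c+1.3*m)-f(c-1.3*m),0,60).sum()
        return -t
    best=min(((score([p0[0]+dx,p0[1]+dy,p0[2]+a]),dx,dy,a) for dx in range(-24,25,4) for dy in range(-24,25,4) for a in np.arange(-.16,.17,.04)))
    o=minimize(score,[p0[0]+best[1],p0[1]+best[2],p0[2]+best[3]],method='Nelder-Mead',options=dict(initial_simplex=np.array([p0[0]+best[1],p0[1]+best[2],p0[2]+best[3]])+np.array([[0,0,0],[3,0,0],[0,3,0],[0,0,.03]])))
    return o.x,o.fun
E
python3 - <<'E'
from trayfit import *
a={"top":cv2.imread('pics/top0.png'),"side":cv2.imread('pics/side0.png')}
print('check old',traypose(a,[534,98.5,.208]))
a={"top":cv2.imread('pics/t11.png'),"side":cv2.imread('pics/s11.png')}
for k in (["top"],["side"],["top","side"]): 
    p,f=traypose({n:a[n] for n in k},ST);print(k,p.round(3),round(f),'stand frame',R.from_euler('z',-ST[2]).apply([p[0]-ST[0],p[1]-ST[1],0]).round(1))
E
```

```text
check old (array([5.32104261e+02, 1.02191104e+02, 2.06745847e-01]), np.float64(-12422.4521484375))
['top'] [ 6.08493e+02 -1.66938e+02  1.17000e-01] -5059 stand frame [1.  8.3 0. ]
['side'] [ 6.07130e+02 -1.66217e+02  1.33000e-01] -6507 stand frame [-0.3  9.2  0. ]
['top', 'side'] [ 6.07223e+02 -1.66490e+02  1.29000e-01] -11467 stand frame [-0.2  8.9  0. ]
```

The tray is about 9 mm off towards the stand's +y in both views. I'll nudge its +y wall with shut fingers on the way to the basket.

```bash
python3 - <<'E'
from h import *
delta([0,0,0],Rt(.1215,.75))
path((-210,120,200),(0,120,90),(0,120,14),(0,80,14))
E
```

```text
turn [-0.0015 -0.0013  0.1216] shift(mm) [-427.5 -248.  -122. ] | pos [ 423.1 -198.2  202.1] q [-1.06 -0.81  2.39  0.71  1.31  0.17] t 18.1333 yaxis [ 0.21 -0.97  0.08]
tip stand [-209.7   -0.3  226.6]
(-210, 120, 200) [  -3.6 -121.6   19.4]
(0, 120, 90) [ 77.8   9.9 223.7]
(0, 120, 14) [-51.5  -6.2  55.5]
(0, 80, 14) [-4.9 39.7 -0.1]
```

Emit:
{"op": "arm_command", "data": {"moves": [-0.001,-0.0405,0.0065,0,0,0.12,0,0,-0.04,0.006,0,0,0,0,0,-0.04,0.006,0,0,0,0,0,0,0,0,0,0,0]}}

```text
t: 18.47
position: [442.1, -89.0, 180.2]
ee_rot: [-2.865, -0.226, -1.108]
wrist_force: [-0.6, 0.3, 0.2]
width: 1.7
grasp_force: 0.0
```

```bash
python3 - <<'E'
from h import *
delta([0,0,0],Rt(.1215,.75))
path((0,118,90),(0,118,14),(0,80,14))
E
```

```text
turn [-0.0283  0.0117  0.0248] shift(mm) [-436.  -141.9 -159.9] | pos [442.1 -89.  180.2] q [-0.77 -1.01  2.51  0.61  1.21  0.55] t 18.4667 yaxis [ 0.16 -0.99 -0.  ]
tip stand [-177.3  104.9  204.9]
(0, 118, 90) [ 54.   -6.  204.6]
(0, 118, 14) [-51.2   0.3  56.2]
(0, 80, 14) [-0.9 38.  -1.1]
```

Emit:
{"op": "arm_command", "data": {"moves": [0.009,-0.001,0.034,0,0,0,0,0.009,-0.001,0.034,0,0,0,0,0.009,-0.001,0.034,0,0,0,0,0.009,-0.001,0.034,0,0,0,0,0.009,-0.001,0.034,0,0,0,0,0.009,-0.001,0.034,0,0,0,0,0,0,0,0,0,0,0,0,0,0,0,0,0,0]}}

```text
t: 19.13
position: [614.9, -64.5, 64.4]
ee_rot: [-2.874, -0.207, -1.104]
wrist_force: [-1.3, 0.0, -0.2]
width: 0.2
grasp_force: 0.0
```

```bash
python3 - <<'E'
from h import *
delta([0,0,0],Rt(.1215,.75))
path((0,118,90),(0,112,14),(0,80,14))
E
```

```text
turn [-0.0193  0.0164  0.0151] shift(mm) [-484.8 -138.6 -363.6] | pos [614.9 -64.5  64.4] q [-0.41 -0.22  2.25  0.71  0.58  0.52] t 19.1333 yaxis [ 0.15 -0.99 -0.  ]
tip stand [ -2.6 108.6  89.3]
(0, 118, 90) [ 2.6 -9.4  1.4]
(0, 112, 14) [-51.    6.3  56.3]
(0, 80, 14) [-0.5 32.  -0.6]
```

Emit:
{"op": "arm_command", "data": {"moves": [-0.0126,0,0.014,0,0,0,0,-0.0126,0,0.014,0,0,0,0,-0.0126,0,0.014,0,0,0,0,-0.0126,0,0.014,0,0,0,0,0,0,0,0,0,0,0,0,0.005,0,0,0,0,0,0,0.005,0,0,0,0,0,0,0.005,0,0,0,0,0,0,0.005,0,0,0,0,0,0,0.004,0,0,0,0,0,0,0.003,0,0,0,0,0]}}

```text
t: 20.05
position: [621.1, -91.6, -5.5]
ee_rot: [-2.87, -0.205, -1.116]
wrist_force: [-1.4, 7.7, 6.8]
width: -0.1
grasp_force: 4.7
```

```bash
python3 - <<'E'
from trayfit import *
say();path((0,78,14))
a={n:robot.snapshot(n) for n in("side","top")}
for k in (["side"],["top","side"]):
    p,f=traypose({n:a[n] for n in k},[607,-166,.13]);print(k,p.round(3),round(f),R.from_euler('z',-ST[2]).apply([p[0]-ST[0],p[1]-ST[1],0]).round(1))
E
```

```text
t 20.05 [621.1 -91.6  -5.5] F [-1.4  7.7  6.8] w -0.08676377473595642 g 4.667255280073732
tip stand [ 0.  80.9 19.2]
(0, 78, 14) [-3.6  2.9  3.8]
['side'] [ 6.14223e+02 -1.72046e+02  2.06000e-01] -5304 [6.1 2.5 0. ]
['top', 'side'] [ 6.14185e+02 -1.71377e+02  1.94000e-01] -8873 [6.1 3.2 0. ]
```

Emit:
{"op": "arm_command", "data": {"moves": [0.003,-0.008,-0.003,0,0,0,0,0,-0.012,0,0,0,0,0,0.02,0,-0.022,0,0,0,0,0.02,0,-0.022,0,0,0,0,0.02,-0.02,-0.022,0,0,0,0,0.02,-0.035,-0.022,0,0,0,0,0,-0.04,0,0,0,0,0.05,0,-0.04,0,0,0,0,0.05,0,-0.04,0,0,0,0,0.05,0,0,0,0,0,0,0.05,0,0,0,0,0,0,0.05]}}

```text
t: 21.07
position: [592.4, 100.4, 113.9]
ee_rot: [-2.871, -0.212, -1.113]
wrist_force: [-0.0, 0.2, 0.3]
width: 49.9
grasp_force: 0.0
```

```bash
python3 - <<'E'
from trayfit import *
say()
a={n:robot.snapshot(n) for n in("side","top")}
for n in a: cv2.imwrite(f'pics/{n}12.png',a[n])
for k in (["side"],["top"],["top","side"]):
    p,f=traypose({n:a[n] for n in k},[610,-170,.16]);print(k,p.round(3),round(f),R.from_euler('z',-ST[2]).apply([p[0]-ST[0],p[1]-ST[1],0]).round(1))
delta([0,0,0],Rt(.1215,.75),turn_first=False)
t,M=tip();z=Rt(.1215,.75)[:,2];b=np.array([527.8,334.7,160]);g=b+19*z
print('tip',t.round(1),'q',robot.sense()['q'].round(2))
# pre-approach 90 mm back along tool, at reported-TCP
pre=g-90*z+33.5*z;print('pre tip',(g-90*z).round(1));arc(pre,Rt(.1215,.75),10)
E
```

```text
t 21.0667 [592.4 100.4 113.9] F [-0.   0.2  0.3] w 49.86087327867624 g 0.0
['side'] [ 6.15178e+02 -1.73376e+02  1.88000e-01] -4772 [6.9 1.1 0. ]
['top'] [ 6.08656e+02 -1.70344e+02  1.23000e-01] -4971 [0.8 4.9 0. ]
['top', 'side'] [ 6.09548e+02 -1.72008e+02  1.43000e-01] -9205 [1.4 3.1 0. ]
turn [-0.0154  0.0102  0.0145] shift(mm) [-520.6   12.1 -321.1] | pos [593.1  97.3 113.8] q [-0.02 -0.39  2.29  0.22  0.52  1.26] t 21.1667 yaxis [ 0.14 -0.99 -0.  ]
tip [570.8  94.  138.5] q [-0.02 -0.39  2.29  0.22  0.52  1.26]
pre tip [479.8 328.8 211.9]
rows 10 shift mm [  0.65 -24.44  -9.39] turn [-0.0015  0.001   0.0015]
```

The tray is now within about 3 mm of the seat. On to the basket's pre-grasp pose.

Emit:
{"op": "arm_command", "data": {"moves": [0.0007,-0.0245,-0.0094,-0.0015,0.001,0.0015,0.05,0.0007,-0.0245,-0.0094,-0.0015,0.001,0.0015,0.05,0.0007,-0.0245,-0.0094,-0.0015,0.001,0.0015,0.05,0.0007,-0.0245,-0.0094,-0.0015,0.001,0.0015,0.05,0.0007,-0.0245,-0.0094,-0.0015,0.001,0.0015,0.05,0.0007,-0.0245,-0.0094,-0.0015,0.001,0.0015,0.05,0.0007,-0.0245,-0.0094,-0.0015,0.001,0.0015,0.05,0.0007,-0.0245,-0.0094,-0.0015,0.001,0.0015,0.05,0.0007,-0.0245,-0.0094,-0.0015,0.001,0.0015,0.05,0.0007,-0.0245,-0.0094,-0.0015,0.001,0.0015,0.05,0,0,0,0,0,0,0.05,0,0,0,0,0,0,0.05]}}

```text
t: 22.17
position: [503.5, 332.1, 188.3]
ee_rot: [-2.877, -0.173, -1.132]
wrist_force: [-0.7, -0.3, 0.0]
width: 50.0
grasp_force: 0.0
```

```bash
python3 - <<'E'
from h import *
say();Rg=Rt(.1215,.75);z=Rg[:,2];g=np.array([527.8,334.7,160])+19*z
delta(g+33.5*z,Rg);print(tip()[0].round(1))
E
```

```text
t 22.1667 [503.5 332.1 188.3] F [-0.7 -0.3  0. ] w 50.03073528605161 g 0.0
turn [ 0.0001  0.0004 -0.0012] shift(mm) [-1.4  0.4 89.9] | pos [503.5 332.1 188.3] q [ 0.63 -0.39  2.16 -0.51  0.76  2.35] t 22.1667 yaxis [ 0.12 -0.99 -0.  ]
[480.8 329.3 212.8]
```

Emit:
{"op": "arm_command", "data": {"moves": [-0.0007,0,0.015,0,0,0,0.05,-0.0007,0,0.015,0,0,0,0.05,0,0,0.015,0,0,0,0.05,0,0,0.015,0,0,0,0.05,0,0,0.015,0,0,0,0.05,0,0,0.015,0,0,0,0.05,0,0,0,0,0,0,0.05,0,0,0,0,0,0,0.05,0,0,0,0,0,0,0.05], "squeeze": 60}}

```text
t: 22.92
position: [562.8, 338.5, 121.2]
ee_rot: [-2.878, -0.171, -1.132]
wrist_force: [-0.6, -0.0, 0.2]
width: 49.7
grasp_force: 0.0
```

Emit:
{"op": "arm_command", "data": {"moves": [0,0,0,0,0,0,0.02,0,0,0,0,0,0,0.01,0,0,0,0,0,0,0,0,0,0,0,0,0,0,0,0,0,0,0,0,0,0,0,0,0,0,0,0]}}

```text
t: 23.42
position: [562.7, 340.6, 122.3]
ee_rot: [-2.875, -0.175, -1.134]
wrist_force: [-1.8, 0.9, 3.0]
width: 20.7
grasp_force: 58.9
```

```bash
python3 - <<'E'
from h import *
say();print(tip()[0].round(1),tip()[1][:,2].round(3))
for n in("side","top"): cv2.imwrite(f'pics/{n}13.png',robot.snapshot(n))
E
```

```text
t 23.4167 [562.7 340.6 122.3] F [-1.8  0.9  3. ] w 20.688029466826304 g 58.88864457607269
[540.  337.8 146.8] [ 0.677  0.084 -0.731]
```

The basket is gripped (20.7 mm, 59 N). Next I lift it and carry it to just outside the open side of the fork.

```bash
cat >> h.py <<'E'
OFF=np.array([-12.5,0,-21.8])  # collar point relative to real tip, stand axes
def collar(*pts):
    path(*[tuple(np.array(p)-OFF) for p in pts]);
    t,_=tip();print('collar stand',(R.from_euler('z',-ST[2]).apply(t-[ST[0],ST[1],0])+OFF).round(1))
E
python3 - <<'E'
from h import *
t,M=tip();print((M.T@np.array([0,0,97])).round(1))
c=R.from_euler('z',-ST[2]).apply(t-[ST[0],ST[1],0])+OFF
collar((c[0],c[1],222),(0,85,222))
E
```

```text
[ 66.2  -0.2 -70.9]
tip stand [ -5.7 517.6 146.8]
(np.float64(-5.746808373922448), np.float64(517.6045466813008), np.float64(243.8)) [ 66.2  -0.2 -70.9]
(np.float64(12.5), np.float64(85.0), np.float64(243.8)) [ 13.7 432.6  11.7]
collar stand [-18.2 517.6 125. ]
```

Emit:
{"op": "arm_command", "data": {"moves": [0.0055,0,-0.0059,0,0,0,0,0.011,0,-0.0118,0,0,0,0,0.011,0,-0.0118,0,0,0,0,0.011,0,-0.0118,0,0,0,0,0.011,0,-0.0118,0,0,0,0,0.011,0,-0.0118,0,0,0,0,0.006,0,-0.006,0,0,0,0,0,0.006,0,0,0,0,0,0.0004,0.012,0.0003,0,0,0,0,0.0006,0.018,0.0005,0,0,0,0,0.0008,0.024,0.0007,0,0,0,0,0.0008,0.024,0.0007,0,0,0,0]}}

```text
t: 24.52
position: [574.9, 255.7, 215.3]
ee_rot: [-2.88, -0.176, -1.126]
wrist_force: [-0.1, -0.0, -2.6]
width: 20.5
grasp_force: 58.9
```

Emit:
{"op": "arm_command", "data": {"moves": [0.0008,0.024,0.0007,0,0,0,0,0.0008,0.024,0.0007,0,0,0,0,0.0008,0.024,0.0007,0,0,0,0,0.0008,0.024,0.0007,0,0,0,0,0.0008,0.024,0.0007,0,0,0,0,0.0008,0.024,0.0007,0,0,0,0,0.0008,0.024,0.0007,0,0,0,0,0.0008,0.024,0.0007,0,0,0,0,0.0008,0.024,0.0007,0,0,0,0,0.0006,0.018,0.0005,0,0,0,0,0.0004,0.012,0.0003,0,0,0,0,0.0002,0.006,0,0,0,0,0]}}

```text
t: 25.52
position: [616.5, 6.2, 215.9]
ee_rot: [-2.88, -0.171, -1.126]
wrist_force: [-0.3, 0.7, -2.2]
width: 20.6
grasp_force: 58.9
```

```bash
python3 - <<'E'
from h import *
say();delta([0,0,0],Rt(.1215,.75));collar((0,80,221))
E
```

```text
t 25.5167 [616.5   6.2 215.9] F [-0.3  0.7 -2.2] w 20.607135435045787 g 58.88528108596802
turn [ 0.0005  0.0045 -0.0026] shift(mm) [-595.5  -68.6 -259.7] | pos [616.5   6.2 215.9] q [-0.23 -0.47  2.17  0.35  0.76  1.05] t 25.5167 yaxis [ 0.12 -0.99 -0.  ]
tip stand [  7.3 179.2 240.5]
(np.float64(12.5), np.float64(80.0), np.float64(242.8)) [ 5.7 99.1  1.9]
collar stand [ -5.2 179.2 218.7]
```

Emit:
{"op": "arm_command", "data": {"moves": [0.001,0.01,0.0004,0,0,0,0,0.001,0.018,0.0004,0,0,0,0,0.001,0.018,0.0004,0,0,0,0,0.001,0.018,0.0004,0,0,0,0,0.001,0.018,0.0003,0,0,0,0,0.0005,0.011,0,0,0,0,0,0,0.006,0,0,0,0,0,0,0,0,0,0,0,0,0,0,0,0,0,0,0,0,0,0,0,0,0,0]}}

```text
t: 26.35
position: [634.5, -88.5, 220.2]
ee_rot: [-2.876, -0.175, -1.13]
wrist_force: [-0.3, 0.4, -2.7]
width: 20.6
grasp_force: 59.0
```

```bash
python3 - <<'E'
from h import *
say();collar((0,80,221),(0,0,221))
a={n:robot.snapshot(n) for n in("side","top")}
for n in a: cv2.imwrite(f'pics/{n}14.png',a[n])
s,t=a["side"],a["top"]
B=lambda x,y,z:place(ST,[(x,y,z)])
def crop(im,c,w,h,W,H): 
    x,y=int(c[0]-w/2),int(c[1]-h/2);return cv2.resize(im[y:y+h,x:x+w],(W,H),interpolation=cv2.INTER_CUBIC),(x,y)
cs,os_=crop(s,proj("side",B(0,30,200))[0],40,60,400,600);ct,ot=crop(t,proj("top",B(0,40,215))[0],40,60,400,600)
print('offsets side',os_,'top',ot)
cv2.imwrite('pics/c14.png',cv2.convertScaleAbs(np.hstack([cs,ct]),alpha=1.3))
E
```

```text
t 26.35 [634.5 -88.5 220.2] F [-0.3  0.4 -2.7] w 20.641280118509187 g 58.9819872379303
tip stand [ 13.5  82.9 244.7]
(np.float64(12.5), np.float64(80.0), np.float64(242.8)) [-2.1  2.9  0.7]
(np.float64(12.5), np.float64(0.0), np.float64(242.8)) [ 0.  80.  -0.1]
collar stand [  1.   82.9 222.9]
offsets side (255, 128) top (282, 151)
```

View pics/c14.png

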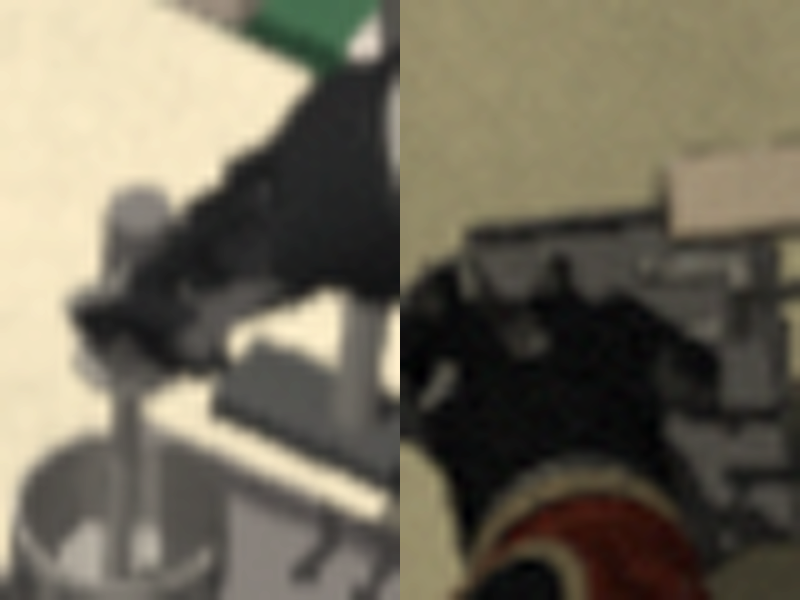

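Side crop: the grip's top face is at (137,205), i.e. px (268.2,148), and the stem hangs plumb along crop x of about 125, px 267. Top crop: the fork's prong tips are at (643,267), px (306.2,177.6), with the grip's top among the fingers near (520,338), px (293.9,184.7). I compare these with the model.

```bash
python3 - <<'E'
from h import *
f=lambda n,*X:(proj(n,place(ST,X))+([0,2] if n=="side" else [0,0])).round(1).tolist()
c=np.array([1,82.9,222.9])
print('side grip top',f("side",c+[0,0,70]),'collar',f("side",c),'stem low',f("side",c-[0,0,60]))
print('top grip top',f("top",c+[0,0,70]))
print('hook tips side',f("side",(12.5,23,215),(-12.5,23,215)),'top',f("top",(12.5,23,215),(-12.5,23,215)))
J=lambda n:(proj(n,place(ST,[c+[5,0,70],c+[0,5,70]]))-proj(n,place(ST,[c+[0,0,70]]))).round(2).tolist()
print('per5mm',J("side"),J("top"))
# stem centre in the side view: columns of dark stem, raw
g=cv2.cvtColor(cv2.imread('pics/side14.png'),cv2.COLOR_BGR2GRAY)
print(g[144:152,262:276]);print(g[166:184:3,262:276])
h=cv2.cvtColor(cv2.imread('pics/side0.png'),cv2.COLOR_BGR2GRAY);print(h[150:164,268:292])
t=cv2.cvtColor(cv2.imread('pics/top14.png'),cv2.COLOR_BGR2GRAY);print(t[179:190,286:304])
E
```

```text
side grip top [[268.7, 150.3]] collar [[267.7, 165.3]] stem low [[267.0, 177.3]]
top grip top [[293.0, 178.6]]
hook tips side [[273.5, 154.7], [279.9, 157.6]] top [[306.6, 178.1], [307.3, 184.6]]
per5mm [[-1.35, -0.59], [-0.79, 0.94]] [[-0.16, -1.37], [-1.4, 0.14]]
[[178 177 178 179 179 179 178 178 177 179 179 178 179 179]
 [178 177 178 179 179 178 176 174 174 177 179 178 179 177]
 [177 178 178 177 167 158 146 144 149 164 177 176 172 147]
 [178 178 177 171 139 123 109 107 115 135 169 157 129  88]
 [180 178 176 158 114 104 102 101 101 111 143 112  61  36]
 [181 178 172 137 104 101 101 101  99  95 101  73  35  27]
 [181 179 171 125  88  91  96  95  89  71  61  51  30  28]
 [180 179 171 121  73  74  78  75  68  50  37  32  27  25]]
[[173 153 123 105  79  77  75  70  75 101 121 145 140 136]
 [175 172 173 168 102  69  74 123 160 175 177 176 174 157]
 [ 96  82  77  80  72  66  66  87  90  84  82  93 114 139]
 [ 67  71  74  73  83  76  70  83  83  68  64  62  62  63]
 [ 64  71  73  76  83  74  71  82  84  67  63  62  61  60]
 [104 127 129 106  85  75 102 122 117  73  63  62  61  59]]
[[181 
[... 1336 characters left out ...]
 184 184 180 153 108  73  70  75  83  91 117
  146 161 150  97  84  77]]
[[12 15 53 48 29 45 58 59 55 41 32 28 16 36 51 56 51 46]
 [13 10 40 38 24 29 42 45 41 24 19 16 11 16 37 44 37 27]
 [16  7 14 16 18 16 20 20 20  7  6  7  9  9 14 22 15 12]
 [11  8  9 11 14 16 14 17 22 17  8 10 10 11 11  7  7  7]
 [ 9  7 10  9  9 15 20 24 29 23 12 11 11 10  9 11 10  9]
 [ 7  9  8 11  9 13 24 30 31 38 29 12  7 10  8  7 12 10]
 [ 8  9  7  9 10 10 18 32 34 47 35 13  8  8  7  8 10  8]
 [11  7  8  7  8  9 10 24 28 28 18 11 10  9  8 11  6 10]
 [42 28  9  9 10  8 10 10  8  7 11  9  9 10  9  9  8  8]
 [61 39  7  8 11 10 10  8 10 11 11 10  7  8  5  7  9 10]
 [54 28 11 10 11 10 10 10  9 10 10 12 12  8  9  8  9  8]]
```

```bash
python3 - <<'E'
import cv2
t=cv2.imread('pics/top14.png')
g=cv2.cvtColor(t,cv2.COLOR_BGR2GRAY)
print('     ',*range(286,314));
for r in range(172,188): print(r,*['%3d'%v for v in g[r,286:314]])
E
```

```text
286 287 288 289 290 291 292 293 294 295 296 297 298 299 300 301 302 303 304 305 306 307 308 309 310 311 312 313
172 104 105 106 101  97  95  93  91  89  87  85  77  72  65  61  61  54  49  46  43  37  33  43  91 111 111 113 112
173 106 106  91  78  66  62  63  56  50  47  42  38  30  26  28  26  23  22  33  40  39  40  42  89 105 103 104 102
174 104 108  71  40  33  29  33  29  25  32  39  38  38  38  41  41  41  40  49  55  56  56  49  71  74  70  70  66
175 104  98  67  46  40  39  42  41  43  47  55  54  55  56  55  56  56  55  54  56  57  56  52  45  41  43  46  42
176  85  72  57  49  53  55  56  56  54  54  58  40  41  54  56  56  55  55  57  55  61  59  52  57  65  65  63  60
177  45  40  54  40  52  59  57  54  54  52  45  24  21  47  55  57  56  54  54  53  69  59  61  68  77  75  71  69
178  13  23  57  44  41  55  57  55  56  50  40  27  19  44  54  57  55  56  56  48  51  45  55  63  61  57  55  54
179  12  15  53  48  29  45  58  59  55  41  32  28  16  36  51  56  51  46  49  49  43  42  47  48  50  46  49  50
180  13  10  40  38  24  29  42  45  41  24  19  16  11  16 
[... 167 characters left out ...]
  55
182  11   8   9  11  14  16  14  17  22  17   8  10  10  11  11   7   7   7  10  13   9  24  41  50  52  53  53  59
183   9   7  10   9   9  15  20  24  29  23  12  11  11  10   9  11  10   9   8  11  11  11  15  29  44  60  66  70
184   7   9   8  11   9  13  24  30  31  38  29  12   7  10   8   7  12  10  10   4   8   6  10  11  32  52  63  63
185   8   9   7   9  10  10  18  32  34  47  35  13   8   8   7   8  10   8   9   6  11  10  14  12  12  13  30  40
186  11   7   8   7   8   9  10  24  28  28  18  11  10   9   8  11   6  10  10   6   7  11  22  16  11  12   8  26
187  42  28   9   9  10   8  10  10   8   7  11   9   9  10   9   9   8   8   9   9  10  17  25  16  11   9   9  13
```

```bash
python3 - <<'E'
from h import *
for n in("top14","top0","t11"):
    g=cv2.cvtColor(cv2.imread(f'pics/{n}.png'),cv2.COLOR_BGR2GRAY)
    print(n);[print(r,*['%3d'%v for v in g[r,303:321]]) for r in range(173,190)] if n!="top14" else None
for y in(20,10,0,-8): print(y,proj("top",place(ST,[(12.5,y,203),(-12.5,y,203)])).round(1).tolist())
print('cross',proj("top",place(ST,[(0,-12,203),(0,-40,203)])).round(1).tolist(),'bar',proj("top",place(ST,[(25,35,354),(-5,35,354),(-5,35,330)])).round(1).tolist())
E
```

```text
top14
top0
173 101  99 101 101  99  69  87 103 101 101 101  98  94  88  85  78  73  69
174  99 101 101 103 101  77  72  73  69  69  64  61  61  55  54  54  51  56
175 101 102 102 101 102  87  68  62  62  69  64  61  66  76  82  84  87  91
176 101 102 100  93  87  83  80  85  81  86  81  77  81  88  98 102 105 102
177 104 103  85  75  60  70  76  78  74  68  66  65  76  75  93 104 104 104
178 106 104  78  56  47  57  69  67  64  68  70  68  80  77  81  89  90  91
179 105 101  90  72  73  75  79  81  79  85  90  78  69  58  49  53  58  61
180 103 103 102 102 101  99  98  98  99  99 101  78  43  29  29  30  36  39
181 102 104 104 103 101 101 100 100 100  99 101  83  46  28  49  67  75  76
182 102 103 105 103  94  88  91  88  86  90  91  75  43  29  64  96 105 106
183 103 102 104  96  84  66  73  72  71  76  76  55  34  30  65  95 106 106
184 103 104 105  78  67  48  55  68  66  67  67  55  46  47  77 100 104 106
185 104 103 102  77  63  62  73  81  78  81  80  82  82  84  97 102 102 103
186 104 102 101  96  94  93  98 102 103 103 101 104 104 105 105 105 103 103
187 105 103 102 103 102 1
[... 1033 characters left out ...]
5  45  90
184  54  56  54  51  65  50  56  67  65  65  63  47  36  34  41  41  45  90
185  54  56  55  47  48  42  51  56  53  51  49  48  46  45  52  40  45  89
186  56  57  55  51  51  51  52  53  56  55  53  54  54  55  54  39  44  89
187  55  56  56  55  56  56  56  55  54  55  54  55  54  54  53  42  46  74
188  54  56  56  57  55  55  54  55  57  55  53  54  54  55  54  43  46  47
189  55  56  55  55  56  57  55  55  55  56  55  53  54  54  53  44  38  44
20 [[306.9, 178.6], [307.7, 185.0]]
10 [[309.5, 178.3], [310.3, 184.8]]
0 [[312.2, 178.1], [313.0, 184.5]]
-8 [[314.2, 177.9], [315.1, 184.3]]
cross [[315.7, 181.0], [323.0, 180.3]] bar [[307.8, 166.8], [308.9, 175.4], [307.9, 176.8]]
```

Relative to the fork, the two views put the basket within 2 mm of the model; the stem has 3 mm of play each side. I'll enter slowly at collar height 219 with x at about -0.5, watching the force.

```bash
python3 - <<'E'
from h import *
collar((-.5,45,219),(-.5,0,219),(-.5,0,203))
E
```

```text
tip stand [ 13.7  82.9 245.2]
(np.float64(12.0), np.float64(45.0), np.float64(240.8)) [-4.2 37.9  2. ]
(np.float64(12.0), np.float64(0.0), np.float64(240.8)) [ 0.  45.  -0.1]
(np.float64(12.0), np.float64(0.0), np.float64(224.8)) [-10.9   0.   11.7]
collar stand [  1.2  82.9 223.4]
```

Emit:
{"op": "arm_command", "data": {"moves": [-0.001,0.008,0.0005,0,0,0,0,-0.001,0.01,0.0005,0,0,0,0,-0.001,0.01,0.0005,0,0,0,0,-0.001,0.01,0.0005,0,0,0,0,0,0,0,0,0,0,0,0,0.003,0,0,0,0,0,0,0.003,0,0,0,0,0,0,0.003,0,0,0,0,0,0,0.003,0,0,0,0,0,0,0.003,0,0,0,0,0]}}

```text
t: 27.28
position: [639.9, -142.3, 216.8]
ee_rot: [-2.877, -0.175, -1.132]
wrist_force: [0.5, -0.8, -2.8]
width: 19.9
grasp_force: 59.0
```

Emit:
{"op": "arm_command", "data": {"moves": [0,0.003,0,0,0,0,0,0,0.003,0,0,0,0,0,0,0.003,0,0,0,0,0,0,0,0,0,0,0,0]}}

```text
t: 27.62
position: [641.0, -151.8, 216.8]
ee_rot: [-2.877, -0.174, -1.132]
wrist_force: [-0.1, -0.3, -3.3]
width: 20.4
grasp_force: 59.1
```

```bash
python3 - <<'E'
from h import *
say();collar((-.5,0,219))
E
```

```text
t 27.6167 [ 641.  -151.8  216.8] F [-0.1 -0.3 -3.3] w 20.428072012841895 g 59.060951471328735
tip stand [ 12.3  19.4 241.3]
(np.float64(12.0), np.float64(0.0), np.float64(240.8)) [-0.5 19.4  0.2]
collar stand [-2.000e-01  1.940e+01  2.195e+02]
```

Emit:
{"op": "arm_command", "data": {"moves": [-0.0003,0.003,0,0,0,0,0,0,0.003,0,0,0,0,0,0,0.003,0,0,0,0,0,0,0.003,0,0,0,0,0,0,0,0,0,0,0,0]}}

```text
t: 28.03
position: [642.2, -163.8, 216.6]
ee_rot: [-2.877, -0.174, -1.132]
wrist_force: [-0.3, -0.7, -2.5]
width: 20.4
grasp_force: 59.1
```

Emit:
{"op": "arm_command", "data": {"moves": [0,0.003,0,0,0,0,0,0,0.003,0,0,0,0,0,0,0,0,0,0,0,0,0,0,0,0,0,0,0]}}

```text
t: 28.37
position: [642.9, -169.3, 216.4]
ee_rot: [-2.877, -0.174, -1.131]
wrist_force: [-0.6, 0.5, -3.1]
width: 20.8
grasp_force: 59.1
```

```bash
python3 - <<'E'
from h import *
say();collar((-.5,0,219),(-.5,.5,204))
a={n:robot.snapshot(n) for n in("side","top")}
for n in a: cv2.imwrite(f'pics/{n}15.png',a[n])
c=R.from_euler('z',-ST[2]).apply(tip()[0]-[ST[0],ST[1],0])+OFF
f=lambda X:(proj("side",place(ST,[X]))+[0,.2]).round(1).tolist()
print('pred grip top',f(c+[0,0,70]),'stem',f(c-[0,0,30]),f(c-[0,0,50]),'prongs',f((12.5,10,200.5)),f((-12.5,10,200.5)),f((12.5,23,215)),f((-12.5,23,215)))
g=cv2.cvtColor(a["side"],cv2.COLOR_BGR2GRAY)
print('     ',*range(266,298))
for r in range(134,178): print(r,*['%3d'%v for v in g[r,266:298]])
E
```

```text
t 28.3667 [ 642.9 -169.3  216.4] F [-0.6  0.5 -3.1] w 20.848330962468104 g 59.07114028930664
tip stand [ 12.    1.8 241. ]
(np.float64(12.0), np.float64(0.0), np.float64(240.8)) [-0.1  1.8  0.1]
(np.float64(12.0), np.float64(0.5), np.float64(225.8)) [-10.2  -0.5  11. ]
collar stand [ -0.5   1.8 219.2]
pred grip top [[281.3, 134.8]] stem [[279.3, 156.0]] [[278.9, 159.9]] prongs [[275.1, 153.6]] [[281.4, 156.4]] [[273.5, 152.9]] [[279.9, 155.8]]
      266 267 268 269 270 271 272 273 274 275 276 277 278 279 280 281 282 283 284 285 286 287 288 289 290 291 292 293 294 295 296 297
134 179 179 180 181 179 176 178 180 181 183 182 176 126  75  55  50  51  53  64  61  31  23  26  25  26  27  28  31  31  29  29  29
135 179 179 179 179 180 179 179 178 180 182 181 173 100  57  51  51  52  52  62  59  29  27  27  27  25  25  25  28  31  30  30  29
136 180 180 179 178 180 180 179 177 179 180 180 173  95  54  50  50  52  50  48  52  30  27  28  26  25  27  25  31  29  29  27  27
137 179 180 180 178 178 179 178 178 179 180 180 172  88  51  50  50  50  49  42  44  31  26  26  26  29  28  31  31  33  3
[... 4589 characters left out ...]
  43  63  65  65  65  66  65  52  37  32
173  57  56  65  56  61  76  74  65  73  79  82  87  91  92  88  78  73  61  58  58  60  50  43  53  57  64  64  66  62  40  33  33
174  61  80  75  56  67  77  70  50  61  76  79  77  68  67  68  67  65  48  43  54  57  51  62  55  49  53  57  62  51  35  33  33
175  82  98  84  53  70  78  74  60  58  77  77  71  51  48  59  65  64  42  43  57  58  76 134 116  73  55  48  50  37  32  32  32
176  97 102  95  64  69  78  75  67  65  77  78  70  50  48  62  67  64  45  46  60  66 117 170 164 141 115  73  56  36  32  32  33
177 101 103 100  83  76  77  64  56  62  76  77  73  60  53  65  67  59  43  46  60  66 115 161 176 174 163 138 109  57  37  33  30
```

The stem shows at px columns 277–280, centred at 278.3, where the model puts 278.6. It lies between the prong tips at columns 274 and 280.5, with no side force. Lowering.

Emit:
{"op": "arm_command", "data": {"moves": [0,0.0013,0,0,0,0,0,-0.002,0,0.0022,0,0,0,0,-0.002,0,0.0022,0,0,0,0,-0.002,0,0.0022,0,0,0,0,-0.0014,0,0.0015,0,0,0,0,0,0,0,0,0,0,0,0,0,0,0,0,0,0]}}

```text
t: 29.05
position: [643.0, -170.2, 205.0]
ee_rot: [-2.877, -0.174, -1.131]
wrist_force: [0.5, 1.0, -2.6]
width: 20.4
grasp_force: 59.1
```

Emit:
{"op": "arm_command", "data": {"moves": [-0.0014,0,0.0015,0,0,0,0,-0.0007,0,0.0007,0,0,0,0,0,0,0,0,0,0,0,0,0,0,0,0,0,0]}}

```text
t: 29.38
position: [643.1, -170.4, 202.4]
ee_rot: [-2.877, -0.174, -1.132]
wrist_force: [-0.1, 0.1, -2.1]
width: 20.0
grasp_force: 59.1
```

```bash
python3 - <<'E'
from h import *
say();collar((-.5,0,204))
E
```

```text
t 29.3833 [ 643.1 -170.4  202.4] F [-0.1  0.1 -2.1] w 20.024759283581993 g 59.071247577667236
tip stand [ 12.1   0.7 227. ]
(np.float64(12.0), np.float64(0.0), np.float64(225.8)) [-0.9  0.7  0.8]
collar stand [ -0.4   0.7 205.2]
```

Emit:
{"op": "arm_command", "data": {"moves": [-0.0007,0,0.0007,0,0,0,0,0,0,0,0,0,0,0,0,0,0,0,0,0,0]}}

```text
t: 29.63
position: [643.3, -170.5, 202.2]
ee_rot: [-2.877, -0.174, -1.133]
wrist_force: [-0.7, 1.0, -0.7]
width: 20.5
grasp_force: 59.5
```

Emit:
{"op": "arm_command", "data": {"moves": [-0.0007,0,0.0007,0,0,0,0,0,0,0,0,0,0,0,0,0,0,0,0,0,0]}}

```text
t: 29.88
position: [643.6, -170.6, 202.1]
ee_rot: [-2.876, -0.175, -1.135]
wrist_force: [-2.9, 1.5, 4.4]
width: 20.5
grasp_force: 59.8
```

Emit:
{"op": "arm_command", "data": {"moves": [-0.0005,0,0.0005,0,0,0,0,0,0,0,0,0,0,0,0,0,0,0,0,0,0]}}

```text
t: 30.13
position: [643.8, -170.5, 202.1]
ee_rot: [-2.876, -0.175, -1.136]
wrist_force: [-6.3, 2.3, 7.7]
width: 20.4
grasp_force: 60.3
```

The collar has seated at 205, with the force reversing to push up. I relax the load, open, and back out along the tool axis.

Emit:
{"op": "arm_command", "data": {"moves": [0.001,0,-0.001,0,0,0,0,0,0,0,0,0,0,0.02,0,0,0,0,0,0,0.025,0,0,0,0,0,0,0.03,0,0,0,0,0,0,0.04,0,0,0,0,0,0,0.045,0,0,0,0,0,0,0.045,0,0,0,0,0,0,0.045]}}

```text
t: 30.8
position: [642.9, -170.3, 200.9]
ee_rot: [-2.877, -0.174, -1.131]
wrist_force: [-0.8, 0.2, 0.4]
width: 45.2
grasp_force: 0.0
```

Emit:
{"op": "arm_command", "data": {"moves": [0,0,-0.008,0,0,0,0.045,0,0,-0.012,0,0,0,0.045,0,0,-0.012,0,0,0,0.045,0,0,-0.012,0,0,0,0.045,0,0,-0.015,0,0,0,0.045,0,0,-0.015,0,0,0,0.045,0,0,-0.015,0,0,0,0.045,0,0,-0.015,0,0,0,0.045,0,0,-0.015,0,0,0,0.045,0,0,0,0,0,0,0.045,0,0,0,0,0,0,0.045,0,0,0,0,0,0,0.045]}}

```text
t: 31.8
position: [562.5, -180.2, 287.7]
ee_rot: [-2.877, -0.174, -1.131]
wrist_force: [0.1, 0.5, -0.4]
width: 44.9
grasp_force: 0.0
```

```bash
python3 - <<'E'
from trayfit import *
say();print(robot.sense()['q'].round(2))
a={n:robot.snapshot(n) for n in("side","top")};cv2.imwrite('pics/side16.png',a['side']);cv2.imwrite('pics/top16.png',a['top'])
for k in (["top"],["side"],["top","side"]):
    p,f=traypose({n:a[n] for n in k},[609,-172,.14]);print(k,p.round(3),round(f),R.from_euler('z',-ST[2]).apply([p[0]-ST[0],p[1]-ST[1],0]).round(1))
f=lambda X:proj("side",place(ST,[X])).round(1).tolist()
print('grip top pred',f((0,0,275)),'stem',f((0,0,180)))
g=cv2.cvtColor(a["side"],cv2.COLOR_BGR2GRAY)
print('     ',*range(268,290))
for r in range(130,180,2): print(r,*['%3d'%v for v in g[r,268:290]])
E
```

```text
t 31.8 [ 562.5 -180.2  287.7] F [ 0.1  0.5 -0.4] w 44.85726240377238 g 0.0
[-0.71 -0.52  2.08  0.6   1.1   0.59]
['top'] [ 6.09520e+02 -1.69225e+02  1.34000e-01] -5120 [1.7 5.9 0. ]
['side'] [ 6.07404e+02 -1.68826e+02  1.41000e-01] -6644 [-0.3  6.6  0. ]
['top', 'side'] [ 6.07560e+02 -1.69059e+02  1.38000e-01] -11666 [-0.2  6.3  0. ]
grip top pred [[281.2, 137.3]] stem [[279.3, 157.2]]
      268 269 270 271 272 273 274 275 276 277 278 279 280 281 282 283 284 285 286 287 288 289
130 177 178 179 179 175 173 164 148 134 103  88  66  51  52  59  64  70  72  74  75  74  75
132 179 179 179 179 179 181 180 180 178 174 161 141 116  74  60  51  47  46  53  58  67  90
134 179 181 179 176 178 178 181 183 182 181 182 181 177 174 163 146 118  87  63  48  51  75
136 178 178 179 180 178 177 178 180 180 178 162 135 101  97 113 141 174 178 163 144 120  96
138 179 180 179 178 177 179 179 179 180 174 101  57  51  52  51  61 112 174 181 180 174 131
140 179 179 179 178 178 181 181 181 180 169  78  49  50  51  50  57 109 174 179 175 148  93
142 179 180 181 181 180 180 181 181 176 143  68  47  48  49  48  
[... 982 characters left out ...]
  75  68  66  69  75  83  68  64  63  63  71 102 120  89
166 149  82  62  60  63  68  71  73  76  80  68  68  78  83  67  63  63  61  60  61  73  83
168 124  83  63  62  63  66  74  78  80  74  73  68  85  86  67  64  63  61  60  67 109  93
170  73  96  82  68  70 105 127 134 130  96  80  83 127 117  74  64  62  62  63  82  93  80
172  63  69  92 101 106 127 132 135 123  91  79  88 123  82  68  70  72  82  87  80  56  64
174  64  54  63  80  82  98 103 113 118 104  99 104  99  94  85  82  91  81  64  44  58  55
176  79  62  72  77  66  57  64  77  80  79  73  70  69  68  65  52  45  60  58  72 167 164
178  94  58  67  78  71  56  65  76  76  66  46  45  65  65  63  53  51  60  51  54 112 141
```

```bash
python3 - <<'E'
from h import *
a=cv2.imread('pics/side16.png');b=robot.snapshot("side");o=cv2.imread('pics/side0.png')
print('swing',cv2.absdiff(a,b)[125:200,262:300].mean())
for n,(x,y) in dict(jar=(155,256),box=(205,201),bottle=(351,174),purple=(187,335),tray2=(280,300)).items():print(n,cv2.absdiff(o,b)[y-15:y+15,x-15:x+15].mean().round(1))
g=cv2.cvtColor(b,cv2.COLOR_BGR2GRAY);print(g[144,274:288],robot.sense()['t'])
E
```

```text
swing 0.5380116959064327
jar 2.7
box 2.5
bottle 8.8
purple 1.8
tray2 1.8
[180 182 177 145  75  52  54  50  48  71 151 139  92  76] 31.95
```

```bash
python3 - <<'E'
from h import *
o=cv2.imread('pics/side0.png');b=robot.snapshot("side")
T=o[155:185,340:364];r=cv2.matchTemplate(b[135:205,320:384],T,cv2.TM_CCOEFF_NORMED);print(cv2.minMaxLoc(r)[1:],'expect (20,20)')
robot.hand_in()
E
```

```text
(0.9841326475143433, (3, 0), (20, 20)) expect (20,20)
the job is handed in; nothing more can be done
```

The tray lies flat under the hook, its middle roughly 3–6 mm from plumb, and the rinse basket hangs freely on the fork over it. In the last pictures the jar, tip box and bottle showed no movement, and I handed the job in at about 32 s with the gripper clear of everything.

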